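Close up a bench power supply in the right order

ROBOT

A 7-joint arm with a two-finger parallel gripper is mounted at the origin on the work surface. World frame = base frame: x ahead of the robot, y to its left, z up, the work surface at z = 0. Lengths are in m, angles in rad, forces in N, time in s.
With the tool pointing down it reaches from about 0.4 to 0.85 m from the base axis. Payload 4.5 kg.
Tool frame: the origin (TCP) lies on the mounting face of the last link; the fingertips stand 166 mm ahead of it and the grasp point (between the pads) lies 147 mm ahead of it; y points along the fingers, z is the direction in which the jaws open and shut, and the axes are right-handed (so a half turn about y gives the same grasp; the last joint's range is limited). The gripper opens to 88 mm and grips with 3 to 60 N. Pads are 18 mm wide; open, the fingers measure 123 mm over their backs; the gripper's body (75 mm by 187 mm) begins 45 mm behind the grasp point.
Start: joints at [-1.067, 0.689, -0.195, 1.565, 0.157, 0.902, -0.215], TCP at [0.283, 0.557, 0.405] pointing down, gripper open.
Joint ranges: [-3.01, 3.01], [-0.46, 2.08], [-1.47, 1.51], [0.13, 2.56], [-1, 4.14], [0.04, 2.09], [-2.66, 2.66]. Speed limits (rad/s): [2.57, 2.57, 3.14, 3.14, 3.14, 3.14, 3.14].

INTERFACE

Orientations are given as a unit quaternion [x, y, z, w].
In Python, from plant import r gives the robot as it stands.
- The arm moves only by the tool arm_command, never from a script. Its argument "deltas" is a list of rows, each an object of numbers: "dx", "dy", "dz": the shift along the tool's x, y, z each as a share of 1000 mm, from -1 to 1; "wx", "wy", "wz": the turn, a rotation vector about the tool's x, y, z each as a share of 45 degrees, from -1 to 1. In form: [{"dx": .., "dy": .., "dz": .., "wx": .., "wy": .., "wz": ..}, ...]. A call has exactly 5 rows; each row is the pose to reach, as a shift and turn from the pose commanded when the call began, along the tool's axes at that moment; what a row does not reach only later rows make up. A row lasts 1/10 s, in which the tool goes at most 50 mm and 8.59 degrees, less where a joint would pass 70% of its speed; a pose out of reach is approached as far as the arm can. A call with a number of a shift or a turn outside -1 to 1 is refused whole. A call with a gripper value outside its range is refused whole. "claw" is the opening, from -1 (shut) to 1 (fully open), set as the call begins (left out, the last holds). The fingers move at their own pace and stop on an object; "grip_force" is the grip in N (left out, the last holds). Time passes only in rows, so rows that repeat a pose let the fingers close, or fill a call up. It gives the time, the measured TCP pose, the force and the opening at its end, in the units of the state.
- r.get_state(): the state, without advancing time (a new reading comes with each control period).
- r.snapshot(name): name is "scene" or "top"; returns the picture (420x560x3 uint8, red, green, blue); there is no depth.
- r.get_calibration(name): a dict with "vertical_fov" (degrees; the focal length in pixels is half the picture's height over the tangent of half this angle, whatever the lens; pixels are square), "cx", "cy" (the principal point, pixels), "k1" (the pictures are not rectified: a ray, as slopes to the right and down, at radius r is drawn at 1 + k1 r^2 times it, then the intrinsics apply), "R" (3x3) and "t" (3): a world point X has camera coordinates R X + t. Camera axes: x right, y down, z forward; pixel columns grow to the right and rows downward; lengths in m; the calibration is good to about 2 mm. A picture is of the moment at which its call begins. get_calibration takes no time and is no camera call.
- r.finish_job(): hands the job in, once; it reports no verdict.
The state is a dict: "clock": time; "q": joint angles; "qd": joint speeds; "joint_torque": joint torques, N m; "tool_pos": TCP position; "eef_rot": TCP orientation; "contact_force": force on the tool from outside, world axes, zero at the start; "moment": the same for the moment, N m; "opening": opening from 0.0 (shut) to 1.0 (fully open).
Only numpy, scipy, OpenCV 4.12 (cv2) and the standard library are available. Lean on these libraries where they do the work, as an engineer would, in place of code of your own. Each camera call takes 0.05 s, during which the arm holds its last target.

TASK

Put the bench power supply back together in its plum-grey chassis, in this order: lay the green board with the black heat sink flat in the large bay, set the perforated steel shield over its heat sink so that it stands on the board, stand the transformer in the narrow pocket, and last put the beige cover over everything, fully down on the chassis's rim plate. Lower each part gently, square with the chassis (x axes parallel, either way round), let go of it before going on, and leave the brown scrap board, the flux jar and the white carton where they are.

Things in the scene. Friction and masses are not known exactly. Their poses are not given: they have to be found in the camera images.
- chassis: Plum-grey chassis fixed on the mat. Origin: underside centre; yaw within 0.4 rad. Base plate 176(x)x138x3 mm; on it walls 148x110 outside, 4 thick, tops at z 20; the plate's rim outside them carries the cover. Cross wall x 20..24. Large bay x -70..20, y -51..51 (centre x -25) with rails along y, tops z 6. Narrow pocket x 24..70, y -34..34 (centre x 47), floor z 3; black blocks at its y ends, z 14.
- board: Green circuit board 70(x) x 80(y) x 4 mm with a black finned heat sink 24(x) x 40(y) mm in its middle, up to 34 mm above the underside: grip it there, across x. Chips beside it reach 6.5 mm. Origin: centre of the underside. 0.12 kg. Seated, its underside is on the rails, 6 mm above the chassis origin.
- shield: Steel shield can, open below, 56(x) x 76(y) x 40 mm high, walls and top 3 mm, dark holes in the top. Grip across x (56 mm). Origin: centre of the lower edge. 0.15 kg. Seated, its lower edge is on the board's top, 10 mm above the chassis origin.
- transformer: Transformer block, dark steel core, copper winding, orange stripe along y on top; 36(x) x 50(y) x 46 mm high. Origin: centre of the underside. 0.45 kg. Best gripped across y (50 mm) and high up: the pocket's walls are close to its x sides. Seated, its underside is 3 mm above the chassis origin.
- cover: Beige cover, box open below, 168(x) x 130(y) x 60 mm high, walls and top 3 mm, dark slots on top. Black bar handle along y over its middle: 14 mm wide (x), 80 long, 78 to 92 mm above the lower edge, on posts at y -35 and 35. Origin: centre of the lower edge. 0.40 kg. Starts opposite the chassis. Seated, its lower edge is 3 mm above the chassis origin, round the walls with 7 mm to spare a side.
- scrap_board: Bystander: brown scrap circuit board 70 x 80 x 4 mm with a flat yellow part 24 x 40 mm (top 10 mm above the mat) in its middle, no heat sink. Origin: centre of the underside. Leave it alone.
- flux_jar: Bystander: round teal jar, diameter 51 mm, 48 mm high. Origin: centre of the underside. Leave it alone.
- carton: Bystander: white cubic carton, 42 mm. Origin: centre of the underside. Leave it alone.
Things that resemble listed ones, but are neither listed nor needed, are in the scene too. Leave any pink look-alike of the cover alone.

How it is judged:
By the outcome, as a careful person would: the job done as asked, in the order asked, and still so for the second after the job is handed in, with the robot touching nothing.
It also fails if it takes over 122 s, if anything falls off the work surface, if the arm or the gripper's body presses on something with over 40 N, if the wrist force passes 120 N, or if a joint passes its speed limit or range.

## Working session

There is one attempt and no reset: what is moved stays moved. The work goes in short steps, Python scripts to look and compute and a tool call to move; the robot and the scene stay as the last step left them, time stands still between calls to the robot, and variables do not carry over. Pictures are saved under pics/ and viewed, and the job is handed in when it is done.

Besides the shell and the picture viewer there is one more tool, called after "Emit:" in YAML: its name, and indented under it one key for each argument. arm_command: Moves the arm, as the interface text tells. Shift numbers are shares of 1000 mm and turn numbers shares of 45 degrees, none past 1 either way. Its arguments: {"type":"object","properties":{"deltas":{"type":"array","items":{"type":"object","properties":{"dx":{"type":"number","minimum":-1,"maximum":1},"dy":{"type":"number","minimum":-1,"maximum":1},"dz":{"type":"number","minimum":-1,"maximum":1},"wx":{"type":"number","minimum":-1,"maximum":1},"wy":{"type":"number","minimum":-1,"maximum":1},"wz":{"type":"number","minimum":-1,"maximum":1}}}},"claw":{"type":"number"},"grip_force":{"type":"number"}},"required":["deltas"]}

```bash
ls; mkdir -p pics; python3 - <<'E'
from plant import r
import cv2
for n in("scene","top"):
    im=r.snapshot(n); cv2.imwrite(f"pics/{n}0.png",im[:,:,::-1]); 
    c=r.get_calibration(n); print(n,c)
print(r.get_state())
E
```

```text
pics
scene {'vertical_fov': 51.01962450283996, 'cx': 285.32255577743734, 'cy': 210.60235582679616, 'k1': -0.13881750692871922, 'R': array([[-0.65574925,  0.75496929, -0.00378084],
       [ 0.39787592,  0.34132134, -0.85158352],
       [-0.64162892, -0.55992956, -0.52420531]]), 't': array([ 0.27883526, -0.140343  ,  1.47211925])}
top {'vertical_fov': 54.402337355570864, 'cx': 278.09991058547837, 'cy': 210.1042246904745, 'k1': 0.022486675070620795, 'R': array([[ 0.01319635, -0.99984559, -0.01160419],
       [-0.99540634, -0.01203541, -0.09498091],
       [ 0.09482658,  0.01280429, -0.99541146]]), 't': array([-0.01172776,  0.46579261,  0.93380506])}
{'clock': 0.1, 'q': array([-1.0671868 ,  0.68991957, -0.19451017,  1.56622444,  0.15730844,
        0.90247846, -0.21509381]), 'qd': array([-0.00031446, -0.00135018,  0.00120439, -0.00081829,  0.00047323,
        0.00083179,  0.0009776 ]), 'joint_torque': array([-3.51165771e-03, -5.28503394e+01, -1.27136685e+00, -1.53836453e+01,
       -5.24995546e-02,  1.99252812e-03,  5.74601086e-05]), 'tool_pos': array([0.28284411, 0.55701719, 0.40398176]), 'eef_rot': array([ 0.68826567, -0.16464329,  0.16446157, -0.68712106]), 'contact_force': array([-0.14281324, -0.36609779, -0.16848233]), 'moment': array([-0.00448055,  0.0261464 , -0.02143645]), 'opening': 1.000148730643031}
```

View pics/scene0.png

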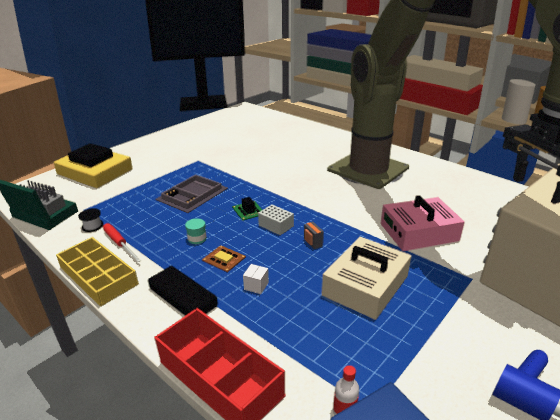

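View pics/top0.png

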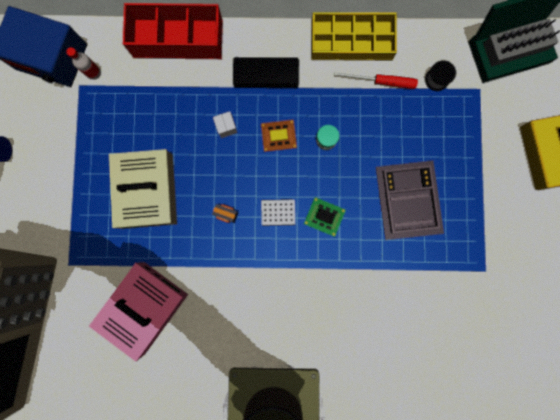

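The overview shows the chassis at top-view (410,200), the green board at (325,216), the shield at (278,212) and the transformer at (225,213). The beige cover is at (142,188). Next to these are the scrap board (279,135), jar (328,136), carton (224,124) and a pink look-alike cover (138,311). I'll enlarge the parts next.

```bash
cat > h.py <<'E'
import numpy as np, cv2
from plant import r
from scipy.spatial.transform import Rotation as Rn
C={n:r.get_calibration(n) for n in("scene","top")}
def KD(n):
    c=C[n]; f=210/np.tan(np.radians(c["vertical_fov"]/2))
    return np.array([[f,0,c["cx"]],[0,f,c["cy"]],[0,0,1]]),np.array([c["k1"],0,0,0,0.])
def proj(n,X):
    K,D=KD(n); c=C[n]
    return cv2.projectPoints(np.atleast_2d(np.asarray(X,float)),cv2.Rodrigues(c["R"])[0],c["t"],K,D)[0][:,0]
def ray(n,uv):
    K,D=KD(n); c=C[n]
    p=cv2.undistortPoints(np.asarray(uv,float).reshape(-1,1,2),K,D)[:,0]
    d=np.c_[p,np.ones(len(p))]@c["R"]; return -c["R"].T@c["t"],d
def onz(n,uv,z):
    o,d=ray(n,uv); s=(np.broadcast_to(z,len(d))-o[2])/d[:,2]; return o+d*s[:,None]
def snap(n,name,crop=None,s=1):
    im=r.snapshot(n)[:,:,::-1].copy(); cv2.imwrite(f"pics/{name}_raw.png",im)
    if crop: x0,y0,x1,y1=crop; cv2.imwrite(f"pics/{name}.png",cv2.resize(im[y0:y1,x0:x1],None,fx=s,fy=s,interpolation=cv2.INTER_CUBIC))
    return im
E
python3 - <<'E'
import cv2,numpy as np
from h import *
print([(-C[n]["R"].T@C[n]["t"]).round(3) for n in C])
im=cv2.imread("pics/top0.png")
a=cv2.resize(im[155:250,200:360],None,fx=5,fy=5,interpolation=cv2.INTER_CUBIC); cv2.imwrite("pics/a.png",a)
b=cv2.resize(im[150:250,365:455],None,fx=6,fy=6,interpolation=cv2.INTER_CUBIC); cv2.imwrite("pics/b.png",b)
c=cv2.resize(im[135:240,95:190],None,fx=5,fy=5,interpolation=cv2.INTER_CUBIC); cv2.imwrite("pics/c.png",c)
im=cv2.imread("pics/scene0.png")
d=cv2.resize(im[160:320,150:420],None,fx=2.9,fy=2.9,interpolation=cv2.INTER_CUBIC); cv2.imwrite("pics/d.png",d)
E
```

```text
[array([1.183, 0.662, 0.653]), array([ 0.375, -0.018,  0.974])]
```

View pics/a.png

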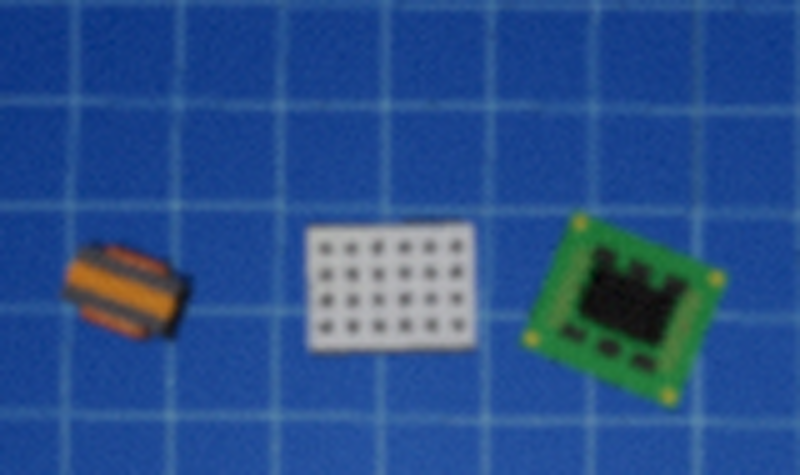

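View pics/b.png

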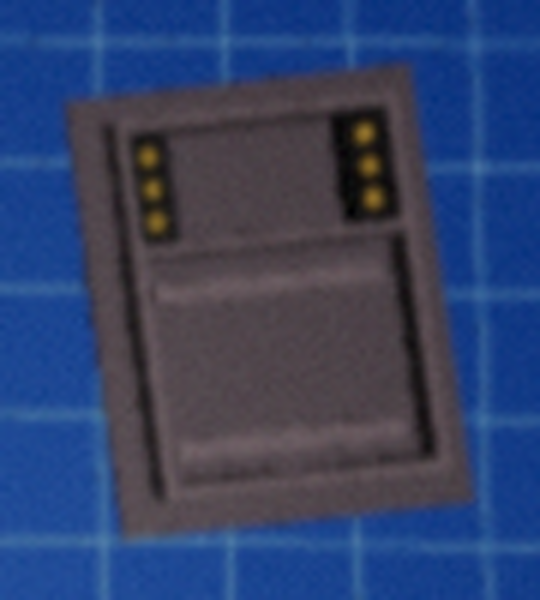

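View pics/c.png

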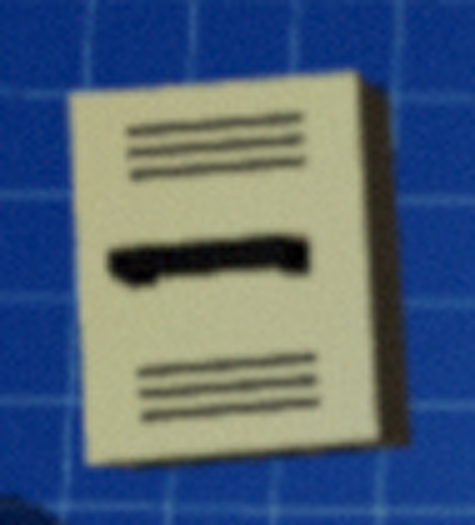

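View pics/d.png

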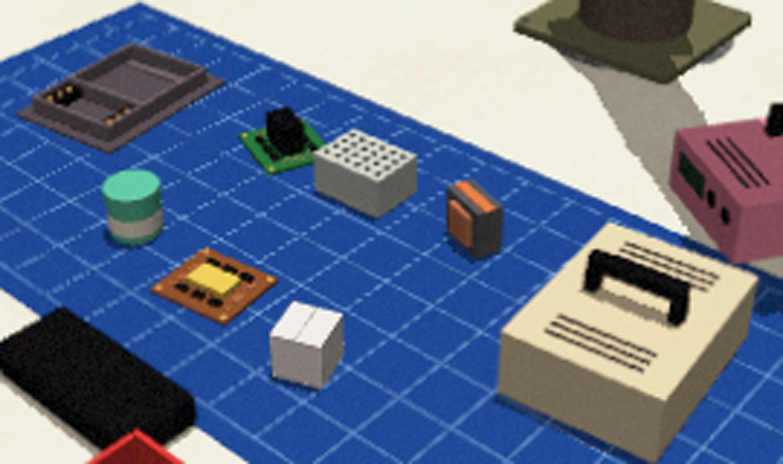

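```bash
cat > meas.py <<'E'
from h import *
def big(m,off=(0,0)):
    n,l,s,c=cv2.connectedComponentsWithStats(m.astype(np.uint8)); 
    i=1+np.argmax(s[1:,4]); return (l==i)
def rect(n,m,z):
    cs,_=cv2.findContours(cv2.resize(m.astype(np.float32),None,fx=4,fy=4,interpolation=cv2.INTER_LINEAR).__gt__(.5).astype(np.uint8),cv2.RETR_EXTERNAL,cv2.CHAIN_APPROX_NONE)
    c=max(cs,key=cv2.contourArea)[:,0].astype(float); uv=(c+.5)/4-.5
    X=onz(n,uv,z)[:,:2]*1000
    (cx,cy),(w,h),a=cv2.minAreaRect(X.astype(np.float32)); 
    return np.round([cx,cy],1),np.round([w,h],1),round(a,1)
def roi(im,b):
    m=np.zeros(im.shape[:2],bool); m[b[1]:b[3],b[0]:b[2]]=1; return m
def cents(n,m,z,amin=1):
    k,l,s,c=cv2.connectedComponentsWithStats(m.astype(np.uint8)); ok=s[1:,4]>=amin
    return c[1:][ok],s[1:,4][ok]
E
python3 - <<'E'
from meas import *
im=cv2.imread("pics/top0.png"); hsv=cv2.cvtColor(im,cv2.COLOR_BGR2HSV); H,S,V=[hsv[:,:,i].astype(int) for i in range(3)]
blue=(H>95)&(H<125)&(S>110)
def R_(b): return roi(im,b)
print("board",rect("top",big(~blue&R_((300,190,352,242))),.003))
print("chassis",rect("top",big(~blue&R_((370,155,450,245))),.003))
print("hs",rect("top",big((V<50)&R_((312,200,340,228))),.034))
sh=big(R_((255,190,302,232))&(S<60)&(V>90)); print("shield",rect("top",sh,.04))
b=(55+200,155)
st=big(R_((205,195,245,235))&(H<20)&(H>10)&(S>120)&(V>120)); print("stripe",rect("top",st,.046))
tr=big(~blue&R_((205,195,245,235))); print("tr whole",rect("top",tr,.046))
cv=big(R_((100,140,190,238))&(H<40)&(H>20)&(V>140)); print("cover",rect("top",cv,.06))
for nm,bx in(("scrap",(255,115,302,155)),("jar",(310,118,345,155)),("carton",(210,108,240,140))):
    print(nm,rect("top",big(~blue&R_(bx)),.003))
# gridded hole centroids
g=cv2.cvtColor(im,cv2.COLOR_BGR2GRAY).astype(int)
big8=cv2.resize(g.astype(np.float32),None,fx=4,fy=4,interpolation=cv2.INTER_CUBIC)
m=cv2.erode(cv2.resize(cv2.morphologyEx(sh.astype(np.uint8),cv2.MORPH_CLOSE,np.ones((5,5))),None,fx=4,fy=4),np.ones((7,7)))>0
c,s=cents("top",(big8<115)&m,.04,8); print(len(c),s)
X=onz("top",(c+.5)/4-.5,.04)*1000; print("holes mean",X.mean(0),"n",len(X), cv2.minAreaRect(X[:,:2].astype(np.float32)))
m=cv2.erode(cv2.resize(cv2.morphologyEx(cv.astype(np.uint8),cv2.MORPH_CLOSE,np.ones((15,15))),None,fx=4,fy=4),np.ones((11,11)))>0
c,s=cents("top",(big8<120)&m,.06,30); print(s)
X=onz("top",(c+.5)/4-.5,.06)*1000; print("slots",X.round(1))
E
```

```text
board (array([ 454. , -116.1]), array([82.6, 72.7]), 68.2)
chassis (array([ 496.6, -316.3]), array([178. , 140.1]), 7.0)
hs (array([ 456.7, -115.2]), array([42.5, 32.9]), 67.2)
shield (array([459.9,  -5.9]), array([57. , 75.4]), 0.7)
stripe (array([456.8, 117.7]), array([49.6, 13. ]), 70.2)
tr whole (array([456.2, 117.2]), array([56.8, 39.5]), 68.9)
cover (array([508.9, 308.6]), array([168.9, 130.3]), 5.6)
scrap (array([650.6,  -4. ]), array([74.7, 84.1]), 7.4)
jar (array([ 647.1, -122.9]), array([61.2, 52.6]), 0.3)
carton (array([676.5, 127.6]), array([58.8, 48.8]), 19.6)
13 [10 14 13 19 14  9 16  8 22 15 16 13 18]
holes mean [458.77070608  -3.25698637  40.        ] n 13 ((460.279541015625, -5.334693908691406), (36.29973602294922, 60.75796127319336), 2.0493597984313965)
[1073 1044 1030 4980 1042 1026 1031]
slots [[574.1 315.8  60. ]
 [564.2 314.5  60. ]
 [554.2 314.2  60. ]
 [512.7 315.   60. ]
 [464.3 305.1  60. ]
 [454.4 303.2  60. ]
 [444.4 303.2  60. ]]
```

```bash
cat > go.py <<'E'
from h import *
def st():
    s=r.get_state(); R=Rn.from_quat(s["eef_rot"]).as_matrix(); return s,R,s["tool_pos"]+R[:,1]*.147
def show():
    s,R,g=st(); j=R[:,2]
    print("t%.2f grasp mm"%s["clock"],(g*1000).round(1),"jaw deg %.2f"%np.degrees(np.arctan2(j[1],j[0])),"tilt %.2f"%np.degrees(np.arccos(-R[2,1])),"F",s["contact_force"].round(1),"open mm %.1f"%(s["opening"]*88),"q",s["q"].round(2))
def go(x,y,z,deg):
    s,R,g=st(); j=R[:,2]; cur=np.degrees(np.arctan2(j[1],j[0]))
    while deg-cur>90: deg-=180
    while deg-cur<-90: deg+=180
    a=np.radians(deg); zt=np.array([np.cos(a),np.sin(a),0]); yt=np.array([0,0,-1.]); xt=np.cross(yt,zt)
    T=np.c_[xt,yt,zt]; w=Rn.from_matrix(R.T@T).as_rotvec()/np.radians(45)
    tcp=np.array([x,y,z])/1000-yt*.147; d=R.T@(tcp-s["tool_pos"])
    print("to",(x,y,z,deg),"d",d.round(4),"w",w.round(4),"dist %.0f"%(1000*np.linalg.norm(d)))
E
python3 - <<'E'
from go import *
show(); print(st()[1].round(3)); go(454,-116,120,-21.8)
E
```

```text
t0.10 grasp mm [282.8 556.8 257. ] jaw deg 63.09 tilt 0.09 F [-0.1 -0.4 -0.2] open mm 88.0 q [-1.07  0.69 -0.19  1.57  0.16  0.9  -0.22]
[[ 0.892 -0.001  0.453]
 [-0.453 -0.002  0.892]
 [ 0.    -1.    -0.002]]
to (454, -116, 120, -21.8) d [ 0.4572  0.1379 -0.5224] w [1.6000e-03 1.8864e+00 1.7000e-03] dist 708
```

Emit:
arm_command:
  deltas:
    - {"dx":0.03,"dz":-0.035,"wy":0.19}
    - {"dx":0.06,"dz":-0.07,"wy":0.38}
    - {"dx":0.09,"dz":-0.105,"wy":0.57}
    - {"dx":0.12,"dz":-0.14,"wy":0.76}
    - {"dx":0.15,"dz":-0.17,"wy":0.94}
  claw: 0.14
  grip_force: 25

```text
invalid input at $.deltas[0]: expected keys dx, dy, dz, wx, wy, wz
```

```bash
python3 -c "
from go import *
show(); go(454,-116,120,-21.8)"
```

```text
t0.10 grasp mm [282.8 556.8 257. ] jaw deg 63.09 tilt 0.09 F [-0.1 -0.4 -0.2] open mm 88.0 q [-1.07  0.69 -0.19  1.57  0.16  0.9  -0.22]
to (454, -116, 120, -21.8) d [ 0.4572  0.1379 -0.5224] w [1.6000e-03 1.8864e+00 1.7000e-03] dist 708
```

All six keys are required in every row.

Emit:
arm_command:
  deltas:
    - {"dx":0.03,"dy":0,"dz":-0.035,"wx":0,"wy":0.19,"wz":0}
    - {"dx":0.06,"dy":0,"dz":-0.07,"wx":0,"wy":0.38,"wz":0}
    - {"dx":0.09,"dy":0,"dz":-0.105,"wx":0,"wy":0.57,"wz":0}
    - {"dx":0.12,"dy":0,"dz":-0.14,"wx":0,"wy":0.76,"wz":0}
    - {"dx":0.15,"dy":0,"dz":-0.17,"wx":0,"wy":0.94,"wz":0}
  claw: 0.14
  grip_force: 25

```text
clock: 0.6
tool_pos: [0.3396, 0.3355, 0.4046]
eef_rot: [0.581, -0.403, 0.403, -0.58]
contact_force: [1.0, 0.7, -0.6]
opening: 0.577
```

```bash
python3 -c "
from go import *
show(); go(454,-116,120,-21.8)"
```

```text
t0.60 grasp mm [339.5 335.3 257.6] jaw deg 20.44 tilt 0.07 F [ 1.   0.7 -0.6] open mm 50.8 q [-0.87  0.5  -0.01  2.    0.01  0.64 -0.53]
to (454, -116, 120, -21.8) d [ 0.4629  0.138  -0.0503] w [7.000e-04 9.386e-01 1.300e-03] dist 486
```

Emit:
arm_command:
  deltas:
    - {"dx":0.048,"dy":0,"dz":-0.005,"wx":0,"wy":0.19,"wz":0}
    - {"dx":0.096,"dy":0,"dz":-0.01,"wx":0,"wy":0.38,"wz":0}
    - {"dx":0.144,"dy":0,"dz":-0.015,"wx":0,"wy":0.57,"wz":0}
    - {"dx":0.192,"dy":0,"dz":-0.02,"wx":0,"wy":0.76,"wz":0}
    - {"dx":0.24,"dy":0,"dz":-0.026,"wx":0,"wy":0.94,"wz":0}

```text
clock: 1.1
tool_pos: [0.4007, 0.1025, 0.4047]
eef_rot: [-0.396, 0.586, -0.586, 0.396]
contact_force: [1.1, -0.2, -1.4]
opening: 0.576
```

```bash
python3 -c "
from go import *
show(); go(454,-116,120,-21.8)"
```

```text
t1.10 grasp mm [400.7 102.5 257.7] jaw deg -21.83 tilt 0.02 F [ 1.1 -0.2 -1.4] open mm 50.7 q [-0.48  0.43  0.18  2.18 -0.14  0.54 -0.58]
to (454, -116, 120, -21.8) d [0.183  0.1377 0.1307] w [-0.0002 -0.0007 -0.0003] dist 264
```

Emit:
arm_command:
  deltas:
    - {"dx":0.035,"dy":0.02,"dz":0.025,"wx":0,"wy":0,"wz":0}
    - {"dx":0.075,"dy":0.05,"dz":0.053,"wx":0,"wy":0,"wz":0}
    - {"dx":0.115,"dy":0.08,"dz":0.082,"wx":0,"wy":0,"wz":0}
    - {"dx":0.15,"dy":0.11,"dz":0.107,"wx":0,"wy":0,"wz":0}
    - {"dx":0.183,"dy":0.138,"dz":0.131,"wx":0,"wy":0,"wz":0}

```text
clock: 1.6
tool_pos: [0.4521, -0.1021, 0.275]
eef_rot: [-0.398, 0.585, -0.584, 0.398]
contact_force: [1.6, -0.5, -0.0]
opening: 0.573
```

Emit:
arm_command:
  deltas:
    - {"dx":0,"dy":0.01,"dz":0,"wx":0,"wy":0,"wz":0}
    - {"dx":0,"dy":0.02,"dz":0,"wx":0,"wy":0,"wz":0}
    - {"dx":0,"dy":0.03,"dz":0,"wx":0,"wy":0,"wz":0}
    - {"dx":0,"dy":0.04,"dz":0,"wx":0,"wy":0,"wz":0}
    - {"dx":0,"dy":0.04,"dz":0,"wx":0,"wy":0,"wz":0}

```text
clock: 2.1
tool_pos: [0.4517, -0.0991, 0.2355]
eef_rot: [-0.399, 0.585, -0.584, 0.398]
contact_force: [-0.4, 0.8, -0.2]
opening: 0.568
```

```bash
python3 -c "
from go import *
show(); go(454,-116,29,-21.8)
for n,c in(('top',(270,160,370,240)),('scene',(220,170,300,240))): snap(n,'p1'+n,c,7)"
```

```text
t2.10 grasp mm [451.5 -99.   88.5] jaw deg -21.37 tilt 0.09 F [-0.4  0.8 -0.2] open mm 50.0 q [ 0.1   0.81  0.02  2.18 -0.11  0.16 -0.15]
to (454, -116, 29, -21.8) d [0.0149 0.0595 0.0084] w [ 0.0021  0.0096 -0.0004] dist 62
```

View pics/p1top.png

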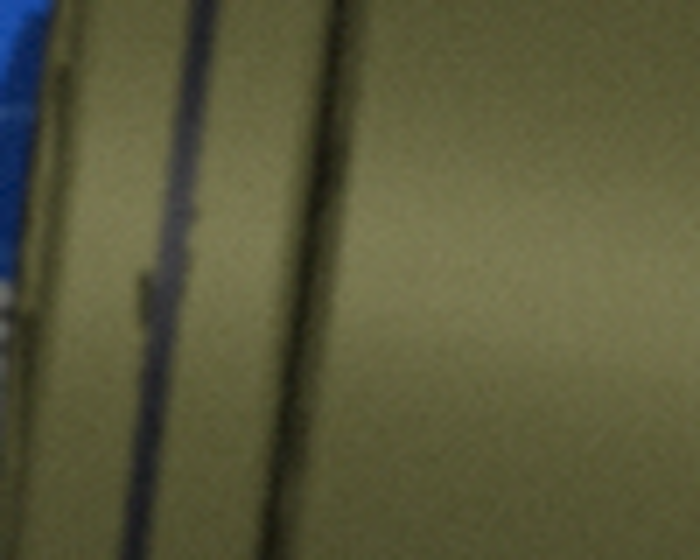

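View pics/p1scene.png

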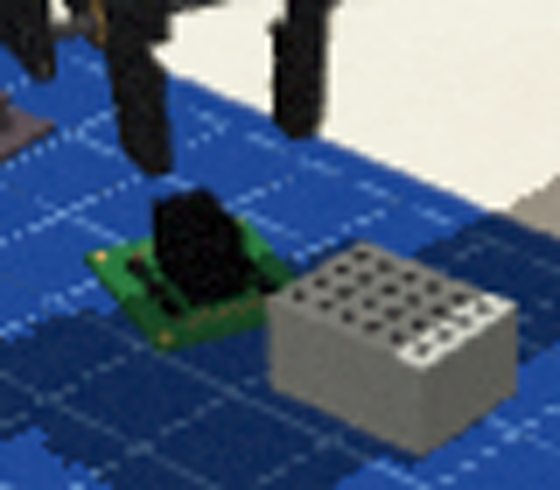

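The scene crop shows the fingers above the green board and its black heat sink (crop 200,245), with the scrap board clearly elsewhere. The tool stopped about 17 mm short, so I'll correct that before going down.

Emit:
arm_command:
  deltas:
    - {"dx":0.008,"dy":0.0,"dz":0.004,"wx":0.002,"wy":0.01,"wz":0}
    - {"dx":0.015,"dy":0.0,"dz":0.0085,"wx":0.002,"wy":0.01,"wz":0}
    - {"dx":0.015,"dy":0.0,"dz":0.0085,"wx":0.002,"wy":0.01,"wz":0}
    - {"dx":0.015,"dy":0.0,"dz":0.0085,"wx":0.002,"wy":0.01,"wz":0}
    - {"dx":0.015,"dy":0.01,"dz":0.0085,"wx":0.002,"wy":0.01,"wz":0}

```text
clock: 2.7
tool_pos: [0.4546, -0.1176, 0.2268]
eef_rot: [0.395, -0.585, 0.587, -0.396]
contact_force: [0.6, -0.1, -0.1]
opening: 0.569
```

```bash
python3 -c "
from go import *
show(); go(454,-116,29,-21.8)
for n,c in(('scene',(220,170,300,240)),): snap(n,'p2'+n,c,7)"
```

```text
t2.70 grasp mm [ 455.1 -117.7   79.8] jaw deg -21.98 tilt 0.22 F [ 0.6 -0.1 -0.1] open mm 50.1 q [ 0.14  0.83  0.02  2.16 -0.1   0.15 -0.13]
to (454, -116, 29, -21.8) d [-0.0013  0.0508 -0.0013] w [-0.0048 -0.004  -0.0009] dist 51
```

View pics/p2scene.png

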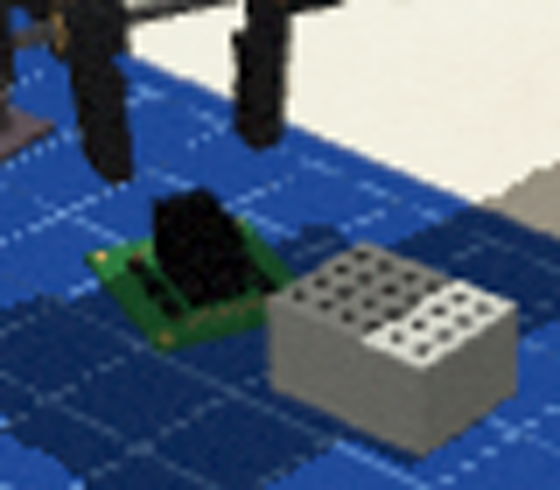

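```bash
python3 -c "
from go import *
s,R,g=st(); t=s['tool_pos']+R[:,1]*.166; print(proj('scene',[t,t+R[:,2]*.034,t-R[:,2]*.034,[.454,-.116,.034]]), [220+200/7,170+190/7])
im=cv2.imread('pics/p2scene_raw.png')"
```

```text
[[246.29942686 192.55201508]
 [234.83943554 195.35548604]
 [257.53475022 189.80890589]
 [247.16851505 200.48767807]] [248.57142857142858, 197.14285714285714]
```

The scene view agrees with the top-view estimate: the heat sink top is predicted at (247,200) and seen at about (246,199). I'll go down.

Emit:
arm_command:
  deltas:
    - {"dx":-0.0013,"dy":0.012,"dz":-0.0013,"wx":-0.005,"wy":0.004,"wz":0}
    - {"dx":-0.0013,"dy":0.025,"dz":-0.0013,"wx":-0.005,"wy":0.004,"wz":0}
    - {"dx":-0.0013,"dy":0.038,"dz":-0.0013,"wx":-0.005,"wy":0.004,"wz":0}
    - {"dx":-0.0013,"dy":0.05,"dz":-0.0013,"wx":-0.005,"wy":0.004,"wz":0}
    - {"dx":-0.0013,"dy":0.05,"dz":-0.0013,"wx":-0.005,"wy":0.004,"wz":0}

```text
clock: 3.25
tool_pos: [0.4539, -0.1159, 0.1749]
eef_rot: [-0.396, 0.589, -0.585, 0.393]
contact_force: [0.1, -0.0, -0.5]
opening: 0.573
```

```bash
python3 -c "
from go import *
show(); go(454,-116,29,-21.8)"
```

```text
t3.25 grasp mm [ 452.9 -115.6   27.9] jaw deg -22.14 tilt 0.38 F [ 0.1 -0.  -0.5] open mm 50.4 q [ 0.15  0.94  0.    2.17 -0.11  0.04 -0.13]
to (454, -116, 29, -21.8) d [ 0.     -0.0011  0.0002] w [ 0.0085 -0.0075  0.0007] dist 1
```

Emit:
arm_command:
  deltas:
    - {"dx":0,"dy":-0.001,"dz":0,"wx":0,"wy":0,"wz":0}
    - {"dx":0,"dy":-0.001,"dz":0,"wx":0,"wy":0,"wz":0}
    - {"dx":0,"dy":-0.001,"dz":0,"wx":0,"wy":0,"wz":0}
    - {"dx":0,"dy":-0.001,"dz":0,"wx":0,"wy":0,"wz":0}
    - {"dx":0,"dy":-0.001,"dz":0,"wx":0,"wy":0,"wz":0}
  claw: -1
  grip_force: 20

```text
clock: 3.75
tool_pos: [0.4544, -0.1161, 0.1782]
eef_rot: [-0.395, 0.588, -0.586, 0.394]
contact_force: [0.0, -0.2, 3.9]
opening: 0.267
```

```bash
python3 -c "
from go import *
show(); go(454,-116,150,-21.8); print(r.get_state()['q'])"
```

```text
t3.75 grasp mm [ 454.  -115.9   31.2] jaw deg -22.14 tilt 0.15 F [ 0.  -0.2  3.9] open mm 23.5 q [ 0.15  0.93  0.01  2.17 -0.11  0.05 -0.13]
to (454, -116, 150, -21.8) d [ 1.000e-04 -1.188e-01 -7.000e-04] w [ 0.0034 -0.0077 -0.0001] dist 119
[ 0.14890103  0.93236821  0.00506253  2.16659692 -0.10543293  0.04546857
 -0.12923687]
```

Emit:
arm_command:
  deltas:
    - {"dx":0,"dy":-0.015,"dz":0,"wx":0,"wy":0,"wz":0}
    - {"dx":0,"dy":-0.04,"dz":0,"wx":0,"wy":0,"wz":0}
    - {"dx":0,"dy":-0.07,"dz":0,"wx":0,"wy":0,"wz":0}
    - {"dx":0,"dy":-0.1,"dz":0,"wx":0,"wy":0,"wz":0}
    - {"dx":0,"dy":-0.119,"dz":0,"wx":0,"wy":0,"wz":0}

```text
clock: 4.25
tool_pos: [0.4548, -0.1163, 0.2986]
eef_rot: [-0.395, 0.587, -0.586, 0.394]
contact_force: [0.2, -0.2, -1.0]
opening: 0.271
```

```bash
python3 -c "
from go import *
show(); go(471.8,-319.3,150,7)"
```

```text
t4.25 grasp mm [ 454.6 -116.1  151.6] jaw deg -22.15 tilt 0.09 F [ 0.2 -0.2 -1. ] open mm 23.9 q [ 0.12  0.68  0.05  2.13 -0.1   0.33 -0.13]
to (471.8, -319.3, 150, 7) d [0.1816 0.0014 0.0923] w [ 0.0018 -0.6478 -0.0009] dist 204
```

Emit:
arm_command:
  deltas:
    - {"dx":0.025,"dy":0,"dz":0.013,"wx":0,"wy":-0.09,"wz":0}
    - {"dx":0.065,"dy":0,"dz":0.033,"wx":0,"wy":-0.23,"wz":0}
    - {"dx":0.11,"dy":0,"dz":0.056,"wx":0,"wy":-0.4,"wz":0}
    - {"dx":0.155,"dy":0,"dz":0.079,"wx":0,"wy":-0.55,"wz":0}
    - {"dx":0.1815,"dy":0.001,"dz":0.0925,"wx":0,"wy":-0.648,"wz":0}

```text
clock: 4.75
tool_pos: [0.471, -0.3239, 0.2956]
eef_rot: [0.531, -0.469, 0.468, -0.528]
contact_force: [-0.1, 0.1, -1.7]
opening: 0.268
```

```bash
python3 -c "
from go import *
show(); go(471.8,-319.3,65,7)
snap('scene','p3',(150,120,270,220),6)"
```

```text
t4.75 grasp mm [ 470.6 -324.1  148.6] jaw deg 6.98 tilt 0.18 F [-0.1  0.1 -1.7] open mm 23.6 q [ 0.6   0.77 -0.14  1.83  0.19  0.56  0.46]
to (471.8, -319.3, 65, 7) d [-0.0045  0.0836  0.0016] w [ 0.0036 -0.0005  0.0018] dist 84
```

View pics/p3.png

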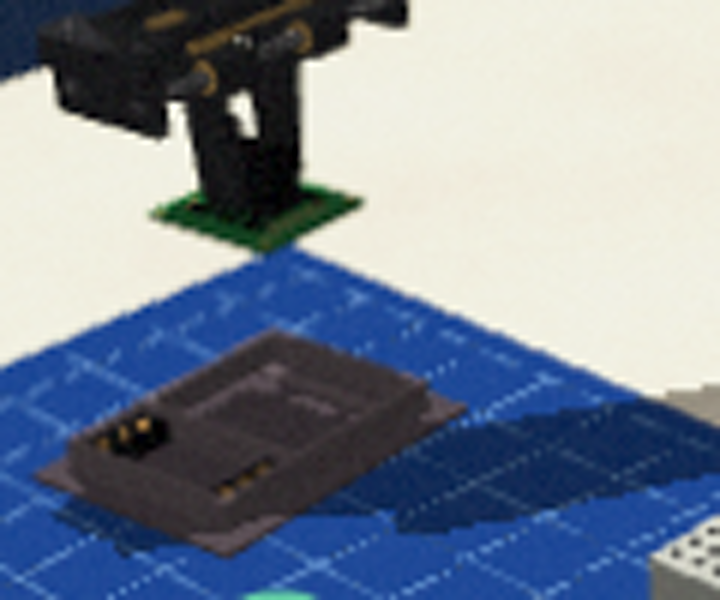

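The board is level in the gripper above the chassis, with its centre at about crop (255,215). I'll lower it.

Emit:
arm_command:
  deltas:
    - {"dx":-0.0045,"dy":0.01,"dz":0.0016,"wx":0.003,"wy":0,"wz":0.002}
    - {"dx":-0.0045,"dy":0.03,"dz":0.0016,"wx":0.003,"wy":0,"wz":0.002}
    - {"dx":-0.0045,"dy":0.055,"dz":0.0016,"wx":0.003,"wy":0,"wz":0.002}
    - {"dx":-0.0045,"dy":0.075,"dz":0.0016,"wx":0.003,"wy":0,"wz":0.002}
    - {"dx":-0.0045,"dy":0.083,"dz":0.0016,"wx":0.003,"wy":0,"wz":0.002}

```text
clock: 5.3
tool_pos: [0.4722, -0.312, 0.2102]
eef_rot: [-0.53, 0.471, -0.465, 0.531]
contact_force: [-0.1, 0.1, -0.7]
opening: 0.271
```

```bash
python3 -c "
from go import *
show(); go(471.8,-319.3,45,7)
snap('scene','p4',(150,150,250,230),7)"
```

```text
t5.30 grasp mm [ 471.6 -311.1   63.3] jaw deg 7.13 tilt 0.45 F [-0.1  0.1 -0.7] open mm 23.8 q [ 0.56  0.91 -0.1   1.87  0.21  0.38  0.43]
to (471.8, -319.3, 45, 7) d [ 0.0073  0.0182 -0.0013] w [ 0.005   0.0028 -0.0087] dist 20
```

View pics/p4.png

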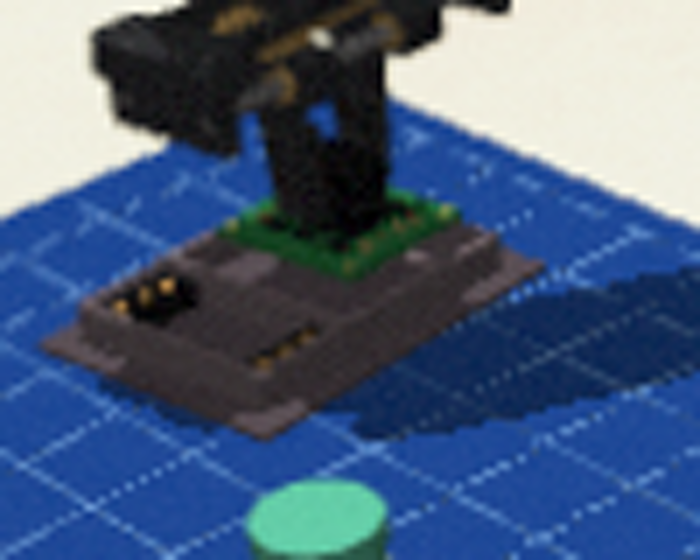

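Emit:
arm_command:
  deltas:
    - {"dx":0.003,"dy":0,"dz":0,"wx":0,"wy":0,"wz":0}
    - {"dx":0.005,"dy":0,"dz":0,"wx":0,"wy":0,"wz":0}
    - {"dx":0.005,"dy":0,"dz":0,"wx":0,"wy":0,"wz":0}
    - {"dx":0.005,"dy":0,"dz":0,"wx":0,"wy":0,"wz":0}
    - {"dx":0.005,"dy":0,"dz":0,"wx":0,"wy":0,"wz":0}

```text
clock: 5.85
tool_pos: [0.4734, -0.3195, 0.2129]
eef_rot: [-0.529, 0.469, -0.468, 0.53]
contact_force: [0.2, 0.3, -1.0]
opening: 0.273
```

```bash
python3 -c "
from go import *
show(); go(471.8,-319.3,40,7)"
```

```text
t5.85 grasp mm [ 473.4 -319.1   65.9] jaw deg 7.00 tilt 0.16 F [ 0.2  0.3 -1. ] open mm 24.0 q [ 0.57  0.91 -0.11  1.86  0.21  0.39  0.43]
to (471.8, -319.3, 40, 7) d [-0.0003  0.0259 -0.0016] w [ 0.      0.0001 -0.0036] dist 26
```

Emit:
arm_command:
  deltas:
    - {"dx":0,"dy":0.005,"dz":-0.0015,"wx":0,"wy":0,"wz":-0.003}
    - {"dx":0,"dy":0.012,"dz":-0.0015,"wx":0,"wy":0,"wz":-0.003}
    - {"dx":0,"dy":0.018,"dz":-0.0015,"wx":0,"wy":0,"wz":-0.003}
    - {"dx":0,"dy":0.023,"dz":-0.0015,"wx":0,"wy":0,"wz":-0.003}
    - {"dx":0,"dy":0.025,"dz":-0.0015,"wx":0,"wy":0,"wz":-0.003}

```text
clock: 6.35
tool_pos: [0.4717, -0.3193, 0.1865]
eef_rot: [0.53, -0.469, 0.468, -0.53]
contact_force: [-0.1, 0.3, -1.5]
opening: 0.269
```

Emit:
arm_command:
  deltas:
    - {"dx":0,"dy":0.001,"dz":0,"wx":0,"wy":0,"wz":0}
    - {"dx":0,"dy":0.002,"dz":0,"wx":0,"wy":0,"wz":0}
    - {"dx":0,"dy":0.003,"dz":0,"wx":0,"wy":0,"wz":0}
    - {"dx":0,"dy":0.003,"dz":0,"wx":0,"wy":0,"wz":0}
    - {"dx":0,"dy":0.003,"dz":0,"wx":0,"wy":0,"wz":0}

```text
clock: 6.85
tool_pos: [0.4719, -0.3195, 0.1845]
eef_rot: [-0.53, 0.469, -0.468, 0.53]
contact_force: [1.0, -0.3, -1.2]
opening: 0.268
```

```bash
python3 -c "
from go import *
show(); go(471.8,-319.3,37,7)
snap('scene','p5',(150,150,250,230),7)"
```

```text
t6.85 grasp mm [ 471.8 -319.4   37.5] jaw deg 7.01 tilt 0.05 F [ 1.  -0.3 -1.2] open mm 23.5 q [ 0.57  0.95 -0.09  1.86  0.22  0.33  0.43]
to (471.8, -319.3, 37, 7) d [-0.0002  0.0005 -0.0001] w [ 0.0006  0.0003 -0.0009] dist 1
```

View pics/p5.png

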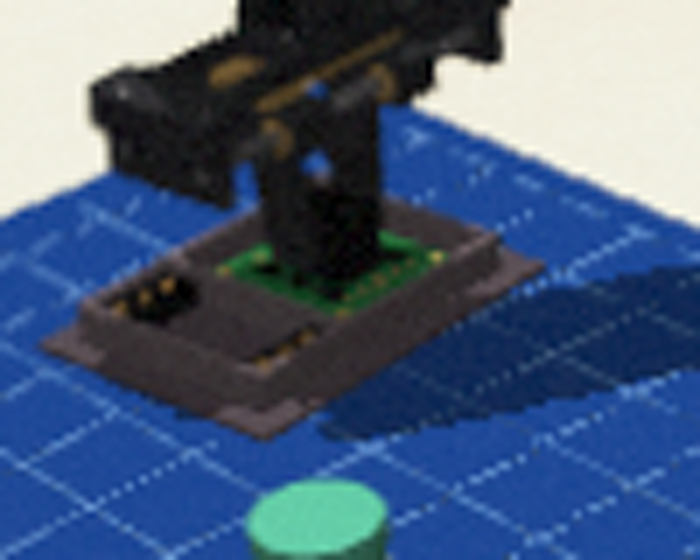

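Emit:
arm_command:
  deltas:
    - {"dx":0,"dy":0.0005,"dz":0,"wx":0,"wy":0,"wz":0}
    - {"dx":0,"dy":0.001,"dz":0,"wx":0,"wy":0,"wz":0}
    - {"dx":0,"dy":0.0015,"dz":0,"wx":0,"wy":0,"wz":0}
    - {"dx":0,"dy":0.002,"dz":0,"wx":0,"wy":0,"wz":0}
    - {"dx":0,"dy":0.002,"dz":0,"wx":0,"wy":0,"wz":0}

```text
clock: 7.4
tool_pos: [0.4719, -0.3195, 0.1842]
eef_rot: [0.53, -0.469, 0.468, -0.53]
contact_force: [-2.2, 1.9, 14.8]
opening: 0.271
```

Contact is at 14.8 N, so the board is on the rails. I'll release with a limited opening because the bay walls are close.

Emit:
arm_command:
  deltas:
    - {"dx":0,"dy":-0.001,"dz":0,"wx":0,"wy":0,"wz":0}
    - {"dx":0,"dy":-0.001,"dz":0,"wx":0,"wy":0,"wz":0}
    - {"dx":0,"dy":-0.001,"dz":0,"wx":0,"wy":0,"wz":0}
    - {"dx":0,"dy":-0.001,"dz":0,"wx":0,"wy":0,"wz":0}
    - {"dx":0,"dy":-0.001,"dz":0,"wx":0,"wy":0,"wz":0}
  claw: -0.15

```text
clock: 7.9
tool_pos: [0.4718, -0.3195, 0.1832]
eef_rot: [-0.53, 0.469, -0.468, 0.53]
contact_force: [0.2, 0.4, -0.2]
opening: 0.424
```

Emit:
arm_command:
  deltas:
    - {"dx":0,"dy":-0.01,"dz":0,"wx":0,"wy":0,"wz":0}
    - {"dx":0,"dy":-0.03,"dz":0,"wx":0,"wy":0,"wz":0}
    - {"dx":0,"dy":-0.06,"dz":0,"wx":0,"wy":0,"wz":0}
    - {"dx":0,"dy":-0.09,"dz":0,"wx":0,"wy":0,"wz":0}
    - {"dx":0,"dy":-0.11,"dz":0,"wx":0,"wy":0,"wz":0}

```text
clock: 8.4
tool_pos: [0.4721, -0.3198, 0.296]
eef_rot: [-0.529, 0.468, -0.469, 0.53]
contact_force: [-0.4, 0.0, 0.5]
opening: 0.427
```

```bash
python3 -c "
from go import *
show(); go(460,-160,150,0.8)
snap('scene','p6',(150,150,250,230),7)"
```

```text
t8.40 grasp mm [ 472.3 -319.9  149. ] jaw deg 7.01 tilt 0.09 F [-0.4  0.   0.5] open mm 37.6 q [ 0.6   0.77 -0.14  1.83  0.19  0.55  0.46]
to (460, -160, 150, 0.8) d [-0.1601 -0.0011  0.0074] w [-0.0017  0.1379  0.0009] dist 160
```

View pics/p6.png

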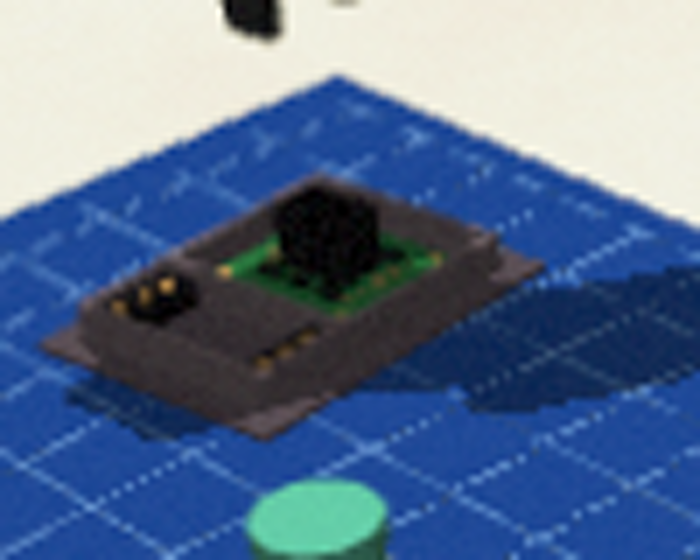

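The board is flat on the rails in the bay, with nothing caught. Next is the shield, the grey can with the 4x6 dark holes at top-view (278,212); no other object looks like it.

Emit:
arm_command:
  deltas:
    - {"dx":-0.025,"dy":0,"dz":0.001,"wx":0,"wy":0.02,"wz":0}
    - {"dx":-0.06,"dy":0,"dz":0.003,"wx":0,"wy":0.05,"wz":0}
    - {"dx":-0.1,"dy":0,"dz":0.005,"wx":0,"wy":0.08,"wz":0}
    - {"dx":-0.14,"dy":0,"dz":0.007,"wx":0,"wy":0.11,"wz":0}
    - {"dx":-0.17,"dy":0,"dz":0.007,"wx":0,"wy":0.138,"wz":0}
  claw: 1

```text
clock: 8.95
tool_pos: [0.4579, -0.1475, 0.2939]
eef_rot: [-0.503, 0.497, -0.496, 0.504]
contact_force: [0.9, 1.0, 0.8]
opening: 0.853
```

```bash
python3 -c "
from go import *
show(); go(460.2,-5.7,130,0.8)"
```

```text
t8.95 grasp mm [ 457.8 -147.2  146.9] jaw deg 0.86 tilt 0.10 F [0.9 1.  0.8] open mm 75.1 q [ 0.25  0.7  -0.06  2.1   0.1   0.35  0.13]
to (460.2, -5.7, 130, 0.8) d [-0.1417  0.0172  0.0044] w [ 0.0005  0.0014 -0.0023] dist 143
```

Emit:
arm_command:
  deltas:
    - {"dx":-0.03,"dy":0,"dz":0.001,"wx":0,"wy":0,"wz":0}
    - {"dx":-0.07,"dy":0,"dz":0.002,"wx":0,"wy":0,"wz":0}
    - {"dx":-0.11,"dy":0,"dz":0.003,"wx":0,"wy":0,"wz":0}
    - {"dx":-0.138,"dy":0.01,"dz":0.004,"wx":0,"wy":0,"wz":0}
    - {"dx":-0.142,"dy":0.017,"dz":0.0044,"wx":0,"wy":0,"wz":0}

```text
clock: 9.45
tool_pos: [0.4607, -0.0038, 0.2767]
eef_rot: [-0.504, 0.496, -0.494, 0.506]
contact_force: [0.7, 0.7, -0.7]
opening: 1.002
```

Emit:
arm_command:
  deltas:
    - {"dx":0,"dy":0.005,"dz":0,"wx":0,"wy":0,"wz":0}
    - {"dx":0,"dy":0.02,"dz":0,"wx":0,"wy":0,"wz":0}
    - {"dx":0,"dy":0.04,"dz":0,"wx":0,"wy":0,"wz":0}
    - {"dx":0,"dy":0.045,"dz":0,"wx":0,"wy":0,"wz":0}
    - {"dx":0,"dy":0.045,"dz":0,"wx":0,"wy":0,"wz":0}

```text
clock: 9.95
tool_pos: [0.4602, -0.0093, 0.2312]
eef_rot: [0.504, -0.498, 0.496, -0.502]
contact_force: [-0.5, 0.2, -0.3]
opening: 1.0
```

```bash
python3 -c "
from go import *
show(); go(460.2,-5.7,38,0.8)
snap('scene','p7',(220,160,330,250),7)
s,R,g=st(); t=s['tool_pos']+R[:,1]*.166; print(proj('scene',[t+R[:,2]*.053,t-R[:,2]*.053,[.460,-.006,.04]])-[220,160])"
```

```text
t9.95 grasp mm [459.8  -9.3  84.2] jaw deg 0.67 tilt 0.14 F [-0.5  0.2 -0.3] open mm 88.0 q [-0.08  0.82 -0.    2.19  0.02  0.14 -0.09]
to (460.2, -5.7, 38, 0.8) d [-0.0036  0.0462  0.0002] w [ 0.0032 -0.0029  0.0002] dist 46
[[39.93209342 52.59581495]
 [66.91824098 36.56996585]
 [54.88835963 53.0955366 ]]
```

View pics/p7.png

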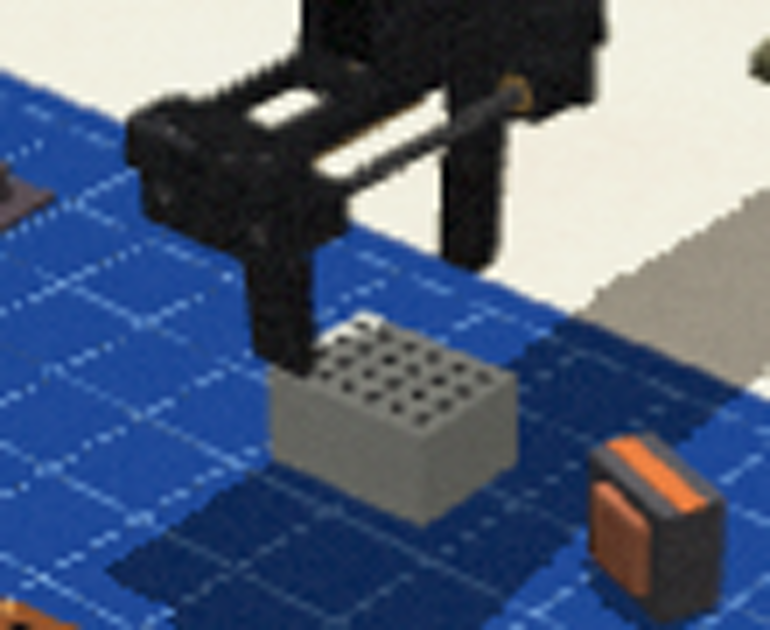

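The jaws straddle the shield along x; its top centre is at crop (390,375), as predicted. I'll go down to grip it.

Emit:
arm_command:
  deltas:
    - {"dx":0,"dy":0.01,"dz":0,"wx":0,"wy":0,"wz":0}
    - {"dx":0,"dy":0.022,"dz":0,"wx":0,"wy":0,"wz":0}
    - {"dx":0,"dy":0.034,"dz":0,"wx":0,"wy":0,"wz":0}
    - {"dx":0,"dy":0.044,"dz":0,"wx":0,"wy":0,"wz":0}
    - {"dx":0,"dy":0.046,"dz":0,"wx":0,"wy":0,"wz":0}

```text
clock: 10.5
tool_pos: [0.4613, -0.0078, 0.185]
eef_rot: [0.505, -0.498, 0.495, -0.502]
contact_force: [0.8, -0.6, 0.1]
opening: 1.001
```

```bash
python3 -c "
from go import *
show(); go(460.2,-5.7,38,0.8); print(r.get_state()['q'][5])"
```

```text
t10.50 grasp mm [460.5  -7.7  38. ] jaw deg 0.81 tilt 0.32 F [ 0.8 -0.6  0.1] open mm 88.0 q [-0.08  0.92 -0.    2.19  0.05  0.04 -0.12]
to (460.2, -5.7, 38, 0.8) d [-0.0021  0.     -0.0011] w [ 0.007   0.0003 -0.0009] dist 2
0.043002118817237076
```

Emit:
arm_command:
  deltas:
    - {"dx":-0.002,"dy":-0.001,"dz":-0.0005,"wx":0,"wy":0,"wz":0}
    - {"dx":-0.002,"dy":-0.001,"dz":-0.0005,"wx":0,"wy":0,"wz":0}
    - {"dx":-0.002,"dy":-0.001,"dz":-0.0005,"wx":0,"wy":0,"wz":0}
    - {"dx":-0.002,"dy":-0.001,"dz":-0.0005,"wx":0,"wy":0,"wz":0}
    - {"dx":-0.002,"dy":-0.001,"dz":-0.0005,"wx":0,"wy":0,"wz":0}

```text
clock: 11.0
tool_pos: [0.4613, -0.0059, 0.1877]
eef_rot: [0.504, -0.497, 0.496, -0.503]
contact_force: [0.4, 0.4, 1.1]
opening: 1.004
```

Emit:
arm_command:
  deltas:
    - {"dx":0,"dy":0,"dz":0,"wx":0,"wy":0,"wz":0}
    - {"dx":0,"dy":0,"dz":0,"wx":0,"wy":0,"wz":0}
    - {"dx":0,"dy":0,"dz":0,"wx":0,"wy":0,"wz":0}
    - {"dx":0,"dy":0,"dz":0,"wx":0,"wy":0,"wz":0}
    - {"dx":0,"dy":0,"dz":0,"wx":0,"wy":0,"wz":0}
  claw: -1
  grip_force: 20

```text
clock: 11.5
tool_pos: [0.461, -0.0059, 0.1874]
eef_rot: [0.504, -0.497, 0.495, -0.503]
contact_force: [-0.7, -0.1, 0.3]
opening: 0.638
```

```bash
python3 -c "
from go import *
show(); go(460.2,-5.7,150,0.8); print(r.get_state()['q'][5])"
```

```text
t11.50 grasp mm [460.6  -5.8  40.4] jaw deg 0.81 tilt 0.19 F [-0.7 -0.1  0.3] open mm 56.1 q [-0.08  0.91 -0.    2.19  0.05  0.04 -0.12]
to (460.2, -5.7, 150, 0.8) d [-0.0003 -0.1095 -0.0012] w [ 0.0042  0.0001 -0.001 ] dist 110
0.04412482056046339
```

Emit:
arm_command:
  deltas:
    - {"dx":0,"dy":-0.01,"dz":0,"wx":0,"wy":0,"wz":0}
    - {"dx":0,"dy":-0.03,"dz":0,"wx":0,"wy":0,"wz":0}
    - {"dx":0,"dy":-0.06,"dz":0,"wx":0,"wy":0,"wz":0}
    - {"dx":0,"dy":-0.09,"dz":0,"wx":0,"wy":0,"wz":0}
    - {"dx":0,"dy":-0.11,"dz":0,"wx":0,"wy":0,"wz":0}

```text
clock: 12.0
tool_pos: [0.4615, -0.0061, 0.2998]
eef_rot: [0.503, -0.497, 0.496, -0.503]
contact_force: [-0.2, -0.7, -1.6]
opening: 0.631
```

```bash
python3 - <<'E'
from meas import *
from go import show,go
show(); go(471.8,-319.3,150,7)
im=snap('top','t2',(360,150,460,250),6)
snap('scene','p8',(180,130,330,240),5)
hsv=cv2.cvtColor(im,cv2.COLOR_BGR2HSV); H,S,V=[hsv[:,:,i].astype(int) for i in range(3)]
g=roi(im,(370,155,450,245))&(H>40)&(H<85)&(S>90)&(V>50)
g=cv2.morphologyEx(g.astype(np.uint8),cv2.MORPH_CLOSE,np.ones((3,3)))
print(rect('top',big(g),.010))
blue=(H>95)&(H<125)&(S>110)
print("chassis",rect("top",big(~blue&roi(im,(370,155,450,245))),.003))
print('hs',rect("top",big((V<45)&roi(im,(395,195,430,230))),.04))
E
```

```text
t12.00 grasp mm [461.4  -6.  152.8] jaw deg 0.79 tilt 0.07 F [-0.2 -0.7 -1.6] open mm 55.6 q [-0.07  0.67 -0.02  2.15  0.04  0.32 -0.12]
to (471.8, -319.3, 150, 7) d [0.3133 0.0025 0.006 ] w [ 0.001  -0.1379 -0.0011] dist 313
(array([ 472.9, -319.8]), array([72.3, 83.2]), 6.8)
chassis (array([ 496.4, -316.3]), array([178.2, 140.3]), 6.9)
hs (array([ 474.7, -312.6]), array([31.2, 42.5]), 8.9)
```

View pics/t2.png

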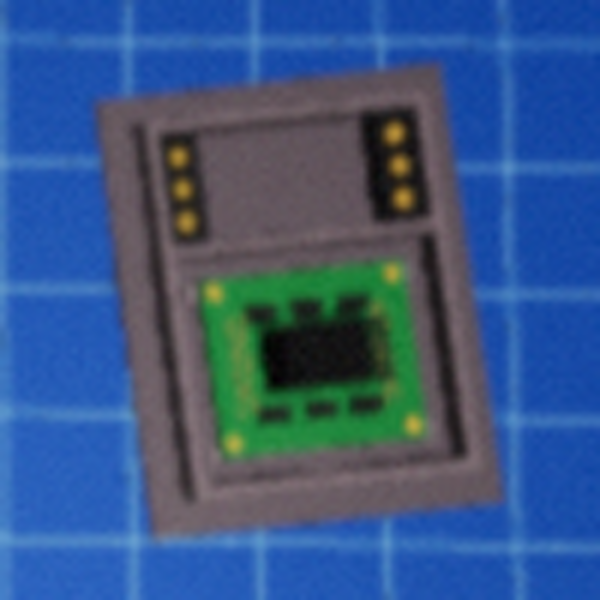

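View pics/p8.png

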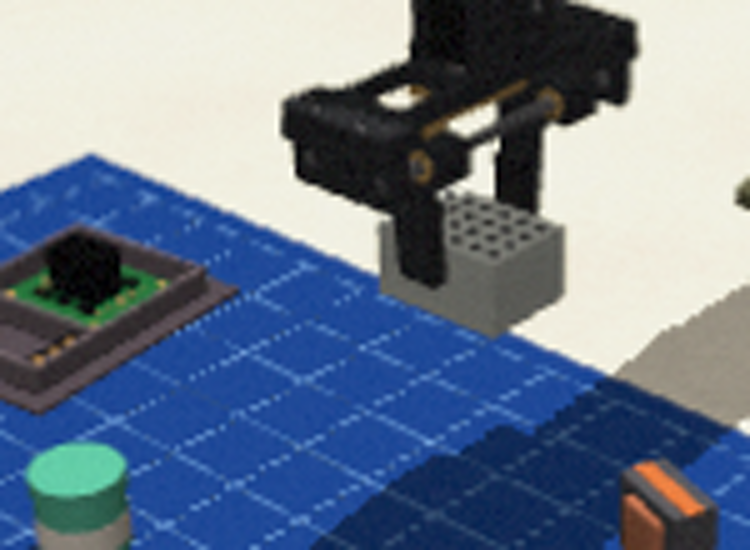

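The board sits square in the bay, centred at top-view crop (315,360), about 1 mm off the bay centre. The shield hangs level in the gripper.

Emit:
arm_command:
  deltas:
    - {"dx":0.025,"dy":0,"dz":0,"wx":0,"wy":-0.01,"wz":0}
    - {"dx":0.06,"dy":0,"dz":0.001,"wx":0,"wy":-0.03,"wz":0}
    - {"dx":0.1,"dy":0,"dz":0.002,"wx":0,"wy":-0.05,"wz":0}
    - {"dx":0.14,"dy":0,"dz":0.003,"wx":0,"wy":-0.07,"wz":0}
    - {"dx":0.18,"dy":0.001,"dz":0.004,"wx":0,"wy":-0.09,"wz":0}

```text
clock: 12.6
tool_pos: [0.4676, -0.1873, 0.2957]
eef_rot: [0.522, -0.479, 0.477, -0.52]
contact_force: [0.4, -0.1, -1.8]
opening: 0.632
```

Emit:
arm_command:
  deltas:
    - {"dx":0.04,"dy":0,"dz":0,"wx":0,"wy":-0.01,"wz":0}
    - {"dx":0.075,"dy":0,"dz":0.001,"wx":0,"wy":-0.03,"wz":0}
    - {"dx":0.105,"dy":0,"dz":0.002,"wx":0,"wy":-0.045,"wz":0}
    - {"dx":0.125,"dy":0,"dz":0.003,"wx":0,"wy":-0.045,"wz":0}
    - {"dx":0.13,"dy":0,"dz":0.003,"wx":0,"wy":-0.045,"wz":0}

```text
clock: 13.1
tool_pos: [0.4812, -0.3179, 0.2952]
eef_rot: [0.529, -0.471, 0.469, -0.527]
contact_force: [0.6, 0.3, -0.3]
opening: 0.637
```

Emit:
arm_command:
  deltas:
    - {"dx":0,"dy":0,"dz":0,"wx":0,"wy":0,"wz":0}
    - {"dx":0,"dy":0,"dz":0,"wx":0,"wy":0,"wz":0}
    - {"dx":0,"dy":0,"dz":0,"wx":0,"wy":0,"wz":0}
    - {"dx":0,"dy":0,"dz":0,"wx":0,"wy":0,"wz":0}
    - {"dx":0,"dy":0,"dz":0,"wx":0,"wy":0,"wz":0}

```text
clock: 13.6
tool_pos: [0.4823, -0.3144, 0.2963]
eef_rot: [0.53, -0.47, 0.468, -0.529]
contact_force: [0.8, 0.1, -1.5]
opening: 0.639
```

```bash
python3 -c "
from go import *
show(); go(472.6,-319.7,90,6.9)"
```

```text
t13.60 grasp mm [ 481.8 -314.3  149.3] jaw deg 6.95 tilt 0.17 F [ 0.8  0.1 -1.5] open mm 56.2 q [ 0.59  0.78 -0.16  1.81  0.21  0.58  0.42]
to (472.6, -319.7, 90, 6.9) d [ 0.0042  0.0593 -0.0101] w [ 0.0033  0.0011 -0.0017] dist 60
```

Emit:
arm_command:
  deltas:
    - {"dx":0.002,"dy":0,"dz":-0.005,"wx":0.003,"wy":0,"wz":0}
    - {"dx":0.004,"dy":0.01,"dz":-0.01,"wx":0.003,"wy":0,"wz":0}
    - {"dx":0.004,"dy":0.03,"dz":-0.01,"wx":0.003,"wy":0,"wz":0}
    - {"dx":0.004,"dy":0.04,"dz":-0.01,"wx":0.003,"wy":0,"wz":0}
    - {"dx":0.004,"dy":0.04,"dz":-0.01,"wx":0.003,"wy":0,"wz":0}

```text
clock: 14.1
tool_pos: [0.4716, -0.3201, 0.2544]
eef_rot: [0.529, -0.471, 0.468, -0.529]
contact_force: [0.7, 0.3, -0.9]
opening: 0.636
```

Emit:
arm_command:
  deltas:
    - {"dx":0,"dy":0,"dz":0,"wx":0,"wy":0,"wz":0}
    - {"dx":0,"dy":0,"dz":0,"wx":0,"wy":0,"wz":0}
    - {"dx":0,"dy":0,"dz":0,"wx":0,"wy":0,"wz":0}
    - {"dx":0,"dy":0,"dz":0,"wx":0,"wy":0,"wz":0}
    - {"dx":0,"dy":0,"dz":0,"wx":0,"wy":0,"wz":0}

```text
clock: 14.6
tool_pos: [0.4726, -0.3204, 0.2565]
eef_rot: [-0.529, 0.469, -0.469, 0.529]
contact_force: [-0.7, 0.3, -1.4]
opening: 0.635
```

```bash
python3 -c "
from go import *
show(); go(472.6,-319.7,60,6.9)
snap('scene','p9',(150,130,260,220),7)"
```

```text
t14.60 grasp mm [ 472.6 -320.3  109.5] jaw deg 6.88 tilt 0.04 F [-0.7  0.3 -1.4] open mm 55.9 q [ 0.6   0.83 -0.15  1.85  0.23  0.48  0.41]
to (472.6, -319.7, 60, 6.9) d [-0.0006  0.0495  0.0001] w [-0.0003 -0.0005 -0.0009] dist 50
```

View pics/p9.png

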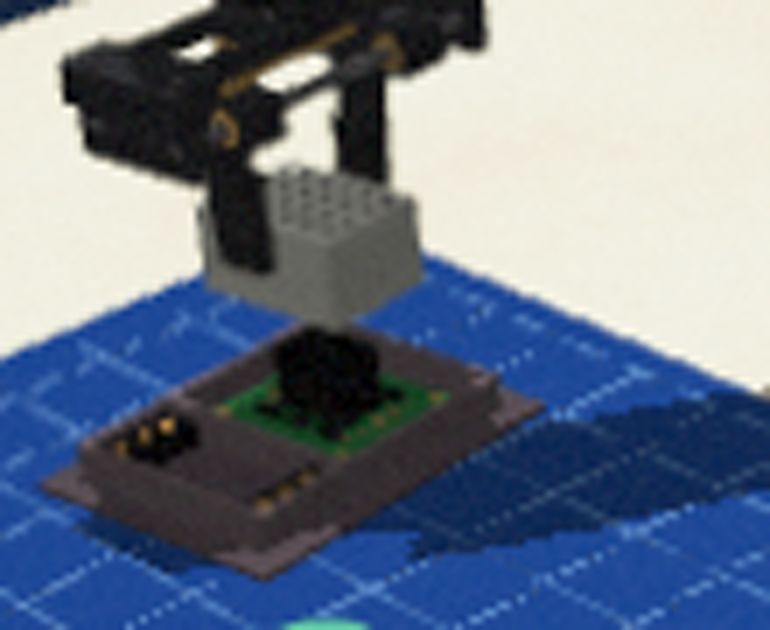

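The pose has settled and the shield is right above the heat sink. I'll lower it to just above contact, then creep.

Emit:
arm_command:
  deltas:
    - {"dx":-0.0003,"dy":0.005,"dz":0,"wx":0,"wy":0,"wz":0}
    - {"dx":-0.0005,"dy":0.015,"dz":0,"wx":0,"wy":0,"wz":0}
    - {"dx":-0.0005,"dy":0.027,"dz":0,"wx":0,"wy":0,"wz":0}
    - {"dx":-0.0005,"dy":0.038,"dz":0,"wx":0,"wy":0,"wz":0}
    - {"dx":-0.0005,"dy":0.045,"dz":0,"wx":0,"wy":0,"wz":0}

```text
clock: 15.15
tool_pos: [0.472, -0.3195, 0.2095]
eef_rot: [-0.529, 0.47, -0.468, 0.529]
contact_force: [-0.5, -0.4, -0.7]
opening: 0.636
```

Emit:
arm_command:
  deltas:
    - {"dx":0,"dy":0.002,"dz":0,"wx":0,"wy":0,"wz":0}
    - {"dx":0,"dy":0.005,"dz":0,"wx":0,"wy":0,"wz":0}
    - {"dx":0,"dy":0.008,"dz":0,"wx":0,"wy":0,"wz":0}
    - {"dx":0,"dy":0.01,"dz":0,"wx":0,"wy":0,"wz":0}
    - {"dx":0,"dy":0.01,"dz":0,"wx":0,"wy":0,"wz":0}

```text
clock: 15.65
tool_pos: [0.4724, -0.3198, 0.2011]
eef_rot: [-0.529, 0.469, -0.469, 0.529]
contact_force: [-0.3, 0.7, -0.8]
opening: 0.633
```

```bash
python3 -c "
from go import *
show(); go(472.6,-319.7,50.4,6.9)"
```

```text
t15.65 grasp mm [ 472.4 -319.6   54.1] jaw deg 6.88 tilt 0.06 F [-0.3  0.7 -0.8] open mm 55.7 q [ 0.58  0.93 -0.11  1.86  0.25  0.37  0.39]
to (472.6, -319.7, 50.4, 6.9) d [-0.      0.0037  0.0002] w [ 0.0003 -0.0005 -0.0014] dist 4
```

Emit:
arm_command:
  deltas:
    - {"dx":0,"dy":0.001,"dz":0,"wx":0,"wy":0,"wz":0}
    - {"dx":0,"dy":0.002,"dz":0,"wx":0,"wy":0,"wz":0}
    - {"dx":0,"dy":0.003,"dz":0,"wx":0,"wy":0,"wz":0}
    - {"dx":0,"dy":0.0035,"dz":0,"wx":0,"wy":0,"wz":0}
    - {"dx":0,"dy":0.0035,"dz":0,"wx":0,"wy":0,"wz":0}

```text
clock: 16.15
tool_pos: [0.4724, -0.3197, 0.1976]
eef_rot: [-0.529, 0.469, -0.469, 0.529]
contact_force: [-0.7, 0.4, -0.3]
opening: 0.636
```

Emit:
arm_command:
  deltas:
    - {"dx":0,"dy":0.0005,"dz":0,"wx":0,"wy":0,"wz":0}
    - {"dx":0,"dy":0.001,"dz":0,"wx":0,"wy":0,"wz":0}
    - {"dx":0,"dy":0.0012,"dz":0,"wx":0,"wy":0,"wz":0}
    - {"dx":0,"dy":0.0014,"dz":0,"wx":0,"wy":0,"wz":0}
    - {"dx":0,"dy":0.0014,"dz":0,"wx":0,"wy":0,"wz":0}

```text
clock: 16.65
tool_pos: [0.4724, -0.3197, 0.1975]
eef_rot: [-0.529, 0.469, -0.469, 0.529]
contact_force: [-1.1, 1.5, 10.1]
opening: 0.633
```

Contact came at grasp z 50.5 mm, as expected. I'll release and retreat.

Emit:
arm_command:
  deltas:
    - {"dx":0,"dy":-0.001,"dz":0,"wx":0,"wy":0,"wz":0}
    - {"dx":0,"dy":-0.001,"dz":0,"wx":0,"wy":0,"wz":0}
    - {"dx":0,"dy":-0.001,"dz":0,"wx":0,"wy":0,"wz":0}
    - {"dx":0,"dy":-0.001,"dz":0,"wx":0,"wy":0,"wz":0}
    - {"dx":0,"dy":-0.001,"dz":0,"wx":0,"wy":0,"wz":0}
  claw: 0.7

```text
clock: 17.15
tool_pos: [0.4724, -0.3198, 0.1971]
eef_rot: [-0.529, 0.47, -0.469, 0.529]
contact_force: [0.1, -0.4, 0.3]
opening: 0.852
```

Emit:
arm_command:
  deltas:
    - {"dx":0,"dy":-0.01,"dz":0,"wx":0,"wy":0,"wz":0}
    - {"dx":0,"dy":-0.03,"dz":0,"wx":0,"wy":0,"wz":0}
    - {"dx":0,"dy":-0.06,"dz":0,"wx":0,"wy":0,"wz":0}
    - {"dx":0,"dy":-0.09,"dz":0,"wx":0,"wy":0,"wz":0}
    - {"dx":0,"dy":-0.11,"dz":0,"wx":0,"wy":0,"wz":0}

```text
clock: 17.65
tool_pos: [0.4727, -0.32, 0.3099]
eef_rot: [-0.529, 0.469, -0.47, 0.529]
contact_force: [1.2, 0.6, -0.1]
opening: 0.848
```

```bash
python3 -c "
from go import *
show(); go(456.5,117.5,160,70); go(456.5,117.5,160,-110)"
```

```text
t17.65 grasp mm [ 473.  -320.1  162.9] jaw deg 6.88 tilt 0.11 F [ 1.2  0.6 -0.1] open mm 74.6 q [ 0.62  0.75 -0.17  1.82  0.21  0.59  0.43]
to (456.5, 117.5, 160, 70) d [-0.4363  0.0028  0.0363] w [-0.0017 -1.4027  0.0018] dist 438
to (456.5, 117.5, 160, 70) d [-0.4363  0.0028  0.0363] w [-0.0017 -1.4027  0.0018] dist 438
```

Emit:
arm_command:
  deltas:
    - {"dx":-0.03,"dy":0,"dz":0.002,"wx":0,"wy":-0.1,"wz":0}
    - {"dx":-0.075,"dy":0,"dz":0.006,"wx":0,"wy":-0.25,"wz":0}
    - {"dx":-0.12,"dy":0,"dz":0.01,"wx":0,"wy":-0.4,"wz":0}
    - {"dx":-0.165,"dy":0,"dz":0.014,"wx":0,"wy":-0.55,"wz":0}
    - {"dx":-0.21,"dy":0,"dz":0.018,"wx":0,"wy":-0.7,"wz":0}

```text
clock: 18.15
tool_pos: [0.4649, -0.1077, 0.3083]
eef_rot: [-0.637, 0.306, -0.307, 0.638]
contact_force: [1.0, 0.8, -0.2]
opening: 0.849
```

```bash
python3 - <<'E'
from meas import *
from go import show,go
show(); go(456.5,117.5,160,70)
E
```

```text
t18.15 grasp mm [ 465.  -107.6  161.3] jaw deg 38.63 tilt 0.06 F [ 1.   0.8 -0.2] open mm 74.7 q [ 0.28  0.67 -0.23  2.09  0.37  0.41  0.43]
to (456.5, 117.5, 160, 70) d [-0.1812  0.0015  0.134 ] w [-1.400e-03 -6.972e-01  2.000e-04] dist 225
```

Emit:
arm_command:
  deltas:
    - {"dx":-0.036,"dy":0,"dz":0.026,"wx":0,"wy":-0.15,"wz":0}
    - {"dx":-0.072,"dy":0,"dz":0.053,"wx":0,"wy":-0.3,"wz":0}
    - {"dx":-0.11,"dy":0,"dz":0.08,"wx":0,"wy":-0.45,"wz":0}
    - {"dx":-0.147,"dy":0,"dz":0.108,"wx":0,"wy":-0.6,"wz":0}
    - {"dx":-0.176,"dy":0,"dz":0.13,"wx":0,"wy":-0.697,"wz":0}
  claw: 1

```text
clock: 18.65
tool_pos: [0.4575, 0.1124, 0.3086]
eef_rot: [-0.696, 0.122, -0.122, 0.697]
contact_force: [1.1, 0.9, -1.0]
opening: 1.004
```

Emit:
arm_command:
  deltas:
    - {"dx":0,"dy":0,"dz":0,"wx":0,"wy":0,"wz":0}
    - {"dx":0,"dy":0.01,"dz":0,"wx":0,"wy":0,"wz":0}
    - {"dx":0,"dy":0.03,"dz":0,"wx":0,"wy":0,"wz":0}
    - {"dx":0,"dy":0.04,"dz":0,"wx":0,"wy":0,"wz":0}
    - {"dx":0,"dy":0.04,"dz":0,"wx":0,"wy":0,"wz":0}

```text
clock: 19.15
tool_pos: [0.4574, 0.108, 0.2665]
eef_rot: [0.697, -0.126, 0.124, -0.695]
contact_force: [-0.4, -0.1, 0.3]
opening: 1.001
```

```bash
python3 - <<'E'
from meas import *
from go import show,go,st
im=snap('top','t3',(360,150,460,250),6)
show(); go(456.5,117.5,80,70)
hsv=cv2.cvtColor(im,cv2.COLOR_BGR2HSV); H,S,V=[hsv[:,:,i].astype(int) for i in range(3)]
m=roi(im,(380,180,440,240))&(S<45)&(V>115); print('shield',rect('top',big(cv2.morphologyEx(m.astype(np.uint8),cv2.MORPH_CLOSE,np.ones((5,5)))),.05))
snap('scene','p10',(250,160,360,250),7)
s,R,g=st(); t=s['tool_pos']+R[:,1]*.166; print((proj('scene',[t+R[:,2]*.053,t-R[:,2]*.053,[.4565,.1175,.046]])-[250,160])*7)
E
```

```text
t19.20 grasp mm [457.3 108.2 120.2] jaw deg 69.64 tilt 0.13 F [-0.4 -0.5  0.3] open mm 87.8 q [-0.19  0.75 -0.23  2.14  0.52  0.31  0.36]
to (456.5, 117.5, 80, 70) d [-0.0042  0.0402  0.0083] w [ 0.0017 -0.0081 -0.0023] dist 41
shield (array([ 473.2, -320.8]), array([61.2, 81.1]), 7.8)
[[504.98004476 403.96442045]
 [344.74122731 264.8368222 ]
 [439.47563657 473.52415198]]
```

View pics/t3.png

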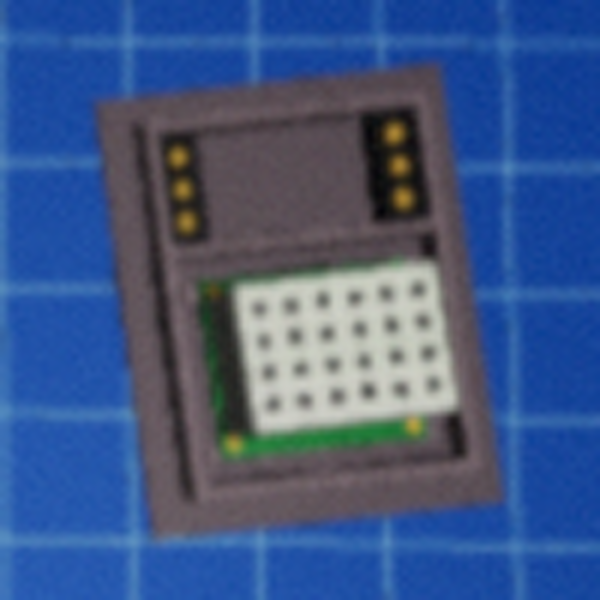

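View pics/p10.png

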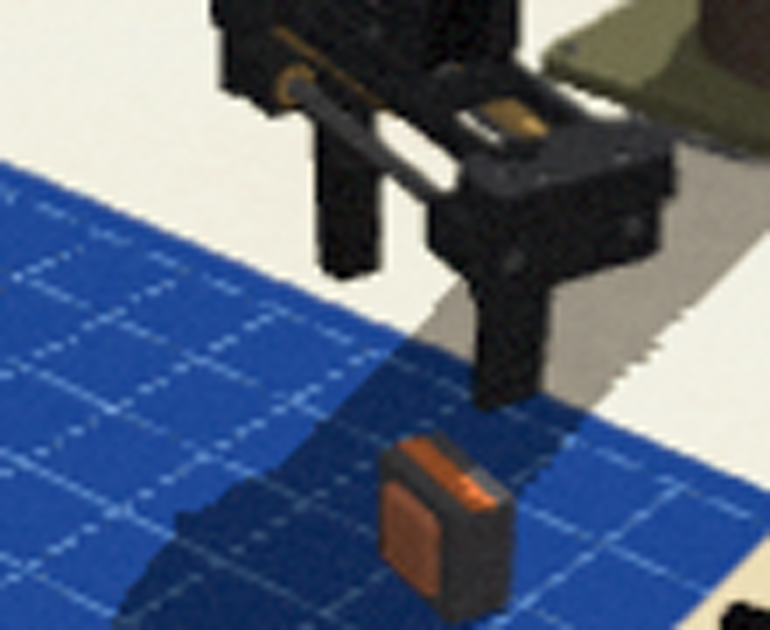

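Emit:
arm_command:
  deltas:
    - {"dx":-0.004,"dy":0,"dz":0.008,"wx":0.001,"wy":-0.007,"wz":-0.001}
    - {"dx":-0.004,"dy":0.01,"dz":0.008,"wx":0.001,"wy":-0.007,"wz":-0.001}
    - {"dx":-0.004,"dy":0.025,"dz":0.008,"wx":0.001,"wy":-0.007,"wz":-0.001}
    - {"dx":-0.004,"dy":0.036,"dz":0.008,"wx":0.001,"wy":-0.007,"wz":-0.001}
    - {"dx":-0.004,"dy":0.04,"dz":0.008,"wx":0.001,"wy":-0.007,"wz":-0.001}

```text
clock: 19.75
tool_pos: [0.4566, 0.1187, 0.2268]
eef_rot: [-0.696, 0.122, -0.122, 0.697]
contact_force: [-0.8, -0.3, 0.6]
opening: 1.0
```

Emit:
arm_command:
  deltas:
    - {"dx":0,"dy":0,"dz":0,"wx":0,"wy":0,"wz":0}
    - {"dx":0,"dy":0,"dz":0,"wx":0,"wy":0,"wz":0}
    - {"dx":0,"dy":0,"dz":0,"wx":0,"wy":0,"wz":0}
    - {"dx":0,"dy":0,"dz":0,"wx":0,"wy":0,"wz":0}
    - {"dx":0,"dy":0,"dz":0,"wx":0,"wy":0,"wz":0}

```text
clock: 20.25
tool_pos: [0.4569, 0.1184, 0.2281]
eef_rot: [-0.696, 0.122, -0.123, 0.697]
contact_force: [-0.4, 0.0, 0.6]
opening: 0.996
```

```bash
python3 - <<'E'
from meas import *
from go import show,go,st
show(); go(456.5,117.5,38,70)
c=np.array([[237,283],[437,262],[458,412],[255,433]])/6+[360,150]-.4
X=onz('top',c,.05)*1000; print(X.round(1),X.mean(0))
snap('scene','p11',(250,160,360,250),7)
E
```

```text
t20.25 grasp mm [457.1 118.7  81.1] jaw deg 70.05 tilt 0.13 F [-0.4  0.   0.6] open mm 87.6 q [-0.26  0.83 -0.14  2.15  0.56  0.2   0.31]
to (456.5, 117.5, 38, 70) d [-0.0001  0.0431 -0.0011] w [-0.0028  0.0011  0.0008] dist 43
[[ 496.9 -279.9   50. ]
 [ 505.7 -354.9   50. ]
 [ 449.1 -361.4   50. ]
 [ 440.2 -285.8   50. ]] [ 472.99662286 -320.50483186   50.        ]
```

View pics/p11.png

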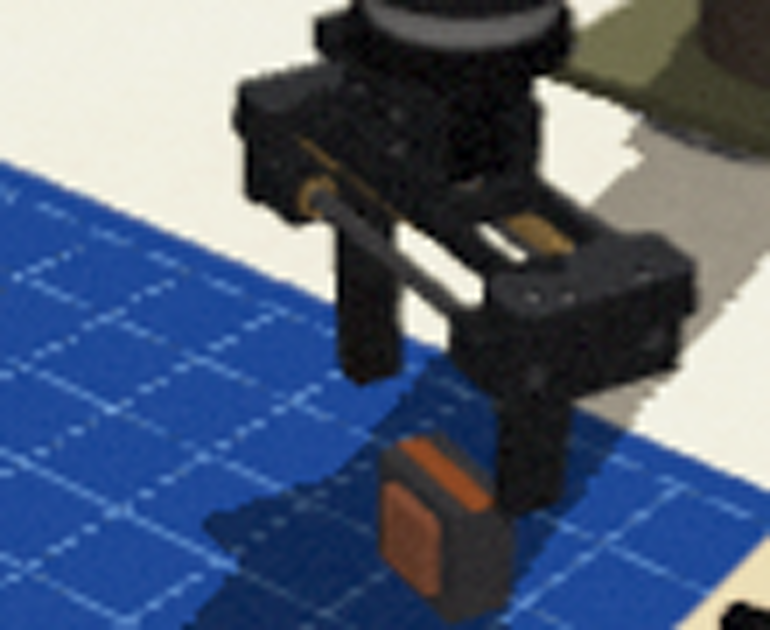

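The shield centre is at (473.0,-320.5) against the board at (472.9,-319.8), so it stands on the board. The jaws straddle the transformer, whose orange stripe is at crop (450,470).

Emit:
arm_command:
  deltas:
    - {"dx":0,"dy":0.008,"dz":-0.001,"wx":0,"wy":0,"wz":0}
    - {"dx":0,"dy":0.02,"dz":-0.001,"wx":0,"wy":0,"wz":0}
    - {"dx":0,"dy":0.032,"dz":-0.001,"wx":0,"wy":0,"wz":0}
    - {"dx":0,"dy":0.042,"dz":-0.001,"wx":0,"wy":0,"wz":0}
    - {"dx":0,"dy":0.043,"dz":-0.001,"wx":0,"wy":0,"wz":0}

```text
clock: 20.8
tool_pos: [0.4561, 0.1176, 0.1835]
eef_rot: [-0.696, 0.123, -0.122, 0.697]
contact_force: [-0.6, -0.4, 0.4]
opening: 0.998
```

Emit:
arm_command:
  deltas:
    - {"dx":0,"dy":0,"dz":0,"wx":0,"wy":0,"wz":0}
    - {"dx":0,"dy":0,"dz":0,"wx":0,"wy":0,"wz":0}
    - {"dx":0,"dy":0,"dz":0,"wx":0,"wy":0,"wz":0}
    - {"dx":0,"dy":0,"dz":0,"wx":0,"wy":0,"wz":0}
    - {"dx":0,"dy":0,"dz":0,"wx":0,"wy":0,"wz":0}
  claw: -1
  grip_force: 35

```text
clock: 21.3
tool_pos: [0.4566, 0.1176, 0.185]
eef_rot: [-0.696, 0.122, -0.123, 0.697]
contact_force: [2.2, 2.8, 1.1]
opening: 0.566
```

```bash
python3 - <<'E'
from go import show,go,st
show(); go(456.5,117.5,160,70)
E
```

```text
t21.30 grasp mm [456.8 117.8  38. ] jaw deg 70.06 tilt 0.13 F [2.2 2.8 1.1] open mm 49.8 q [-0.31  0.92 -0.06  2.16  0.59  0.08  0.28]
to (456.5, 117.5, 160, 70) d [-0.     -0.122   0.0002] w [-0.0029  0.0012  0.0006] dist 122
```

Emit:
arm_command:
  deltas:
    - {"dx":0,"dy":-0.01,"dz":0,"wx":0,"wy":0,"wz":0}
    - {"dx":0,"dy":-0.03,"dz":0,"wx":0,"wy":0,"wz":0}
    - {"dx":0,"dy":-0.06,"dz":0,"wx":0,"wy":0,"wz":0}
    - {"dx":0,"dy":-0.095,"dz":0,"wx":0,"wy":0,"wz":0}
    - {"dx":0,"dy":-0.122,"dz":0,"wx":0,"wy":0,"wz":0}

```text
clock: 21.8
tool_pos: [0.4559, 0.1169, 0.3087]
eef_rot: [-0.696, 0.122, -0.123, 0.697]
contact_force: [0.0, 0.0, -5.9]
opening: 0.565
```

```bash
python3 - <<'E'
from go import show,go,st
show(); go(543.2,-310.6,160,97)
E
```

```text
t21.80 grasp mm [456.  117.  161.7] jaw deg 70.06 tilt 0.06 F [ 0.   0.  -5.9] open mm 49.8 q [-0.15  0.67 -0.32  2.11  0.49  0.43  0.37]
to (543.2, -310.6, 160, 97) d [ 0.2279  0.0014 -0.3721] w [-1.300e-03 -5.988e-01  5.000e-04] dist 436
```

Emit:
arm_command:
  deltas:
    - {"dx":0.01,"dy":0,"dz":-0.018,"wx":0,"wy":-0.03,"wz":0}
    - {"dx":0.03,"dy":0,"dz":-0.05,"wx":0,"wy":-0.08,"wz":0}
    - {"dx":0.052,"dy":0,"dz":-0.085,"wx":0,"wy":-0.14,"wz":0}
    - {"dx":0.074,"dy":0,"dz":-0.12,"wx":0,"wy":-0.2,"wz":0}
    - {"dx":0.096,"dy":0,"dz":-0.156,"wx":0,"wy":-0.25,"wz":0}

```text
clock: 22.3
tool_pos: [0.4929, -0.0639, 0.3068]
eef_rot: [-0.705, 0.053, -0.053, 0.705]
contact_force: [1.1, 0.4, -4.1]
opening: 0.562
```

```bash
python3 - <<'E'
from go import show,go,st
show(); go(543.2,-310.6,160,97)
E
```

```text
t22.30 grasp mm [492.8 -63.7 159.8] jaw deg 81.43 tilt 0.06 F [ 1.1  0.4 -4.1] open mm 49.5 q [ 0.31  0.71 -0.45  2.03  0.6   0.53  0.85]
to (543.2, -310.6, 160, 97) d [ 0.0865 -0.0004 -0.2365] w [-0.0011 -0.346  -0.0007] dist 252
```

Emit:
arm_command:
  deltas:
    - {"dx":0.015,"dy":0,"dz":-0.04,"wx":0,"wy":-0.06,"wz":0}
    - {"dx":0.03,"dy":0,"dz":-0.08,"wx":0,"wy":-0.13,"wz":0}
    - {"dx":0.045,"dy":0,"dz":-0.12,"wx":0,"wy":-0.2,"wz":0}
    - {"dx":0.058,"dy":0,"dz":-0.155,"wx":0,"wy":-0.27,"wz":0}
    - {"dx":0.068,"dy":0,"dz":-0.185,"wx":0,"wy":-0.346,"wz":0}

```text
clock: 22.8
tool_pos: [0.5316, -0.2583, 0.3061]
eef_rot: [-0.706, -0.042, 0.043, 0.706]
contact_force: [0.1, 0.6, -4.8]
opening: 0.564
```

Emit:
arm_command:
  deltas:
    - {"dx":0.006,"dy":0,"dz":-0.025,"wx":0,"wy":0,"wz":0}
    - {"dx":0.008,"dy":0,"dz":-0.045,"wx":0,"wy":0,"wz":0}
    - {"dx":0.008,"dy":0,"dz":-0.05,"wx":0,"wy":0,"wz":0}
    - {"dx":0.008,"dy":0,"dz":-0.05,"wx":0,"wy":0,"wz":0}
    - {"dx":0.008,"dy":0,"dz":-0.05,"wx":0,"wy":0,"wz":0}

```text
clock: 23.3
tool_pos: [0.5462, -0.3022, 0.3061]
eef_rot: [-0.705, -0.043, 0.043, 0.707]
contact_force: [0.1, 1.0, -4.3]
opening: 0.559
```

```bash
python3 - <<'E'
from go import show,go,st
show(); go(543.2,-310.6,110,97)
E
```

```text
t23.30 grasp mm [ 546.1 -301.8  159.1] jaw deg 96.98 tilt 0.18 F [ 0.1  1.  -4.3] open mm 49.2 q [ 0.76  0.87 -0.62  1.64  0.64  0.84  1.57]
to (543.2, -310.6, 110, 97) d [-0.004   0.0491 -0.0081] w [-0.0039 -0.0004 -0.0004] dist 50
```

Emit:
arm_command:
  deltas:
    - {"dx":-0.003,"dy":0.005,"dz":-0.006,"wx":-0.003,"wy":0,"wz":0}
    - {"dx":-0.004,"dy":0.02,"dz":-0.008,"wx":-0.003,"wy":0,"wz":0}
    - {"dx":-0.004,"dy":0.04,"dz":-0.008,"wx":-0.003,"wy":0,"wz":0}
    - {"dx":-0.004,"dy":0.05,"dz":-0.008,"wx":-0.003,"wy":0,"wz":0}
    - {"dx":-0.004,"dy":0.05,"dz":-0.008,"wx":-0.003,"wy":0,"wz":0}

```text
clock: 23.8
tool_pos: [0.5427, -0.3118, 0.2538]
eef_rot: [-0.705, -0.041, 0.044, 0.706]
contact_force: [-0.1, 0.5, -4.7]
opening: 0.563
```

Emit:
arm_command:
  deltas:
    - {"dx":0,"dy":0,"dz":0,"wx":0,"wy":0,"wz":0}
    - {"dx":0,"dy":0,"dz":0,"wx":0,"wy":0,"wz":0}
    - {"dx":0,"dy":0,"dz":0,"wx":0,"wy":0,"wz":0}
    - {"dx":0,"dy":0,"dz":0,"wx":0,"wy":0,"wz":0}
    - {"dx":0,"dy":0,"dz":0,"wx":0,"wy":0,"wz":0}

```text
clock: 24.3
tool_pos: [0.5437, -0.3123, 0.2565]
eef_rot: [0.706, 0.043, -0.042, -0.705]
contact_force: [0.3, 0.4, -5.2]
opening: 0.565
```

```bash
python3 - <<'E'
from go import *
show(); go(543.2,-310.6,70,97)
snap('scene','p12',(140,130,260,230),6)
E
```

```text
t24.30 grasp mm [ 543.9 -312.4  109.5] jaw deg 96.88 tilt 0.10 F [ 0.3  0.4 -5.2] open mm 49.7 q [ 0.75  0.94 -0.57  1.66  0.69  0.75  1.54]
to (543.2, -310.6, 70, 97) d [-0.0004  0.0395  0.0018] w [ 0.0016 -0.0028  0.0016] dist 40
```

View pics/p12.png

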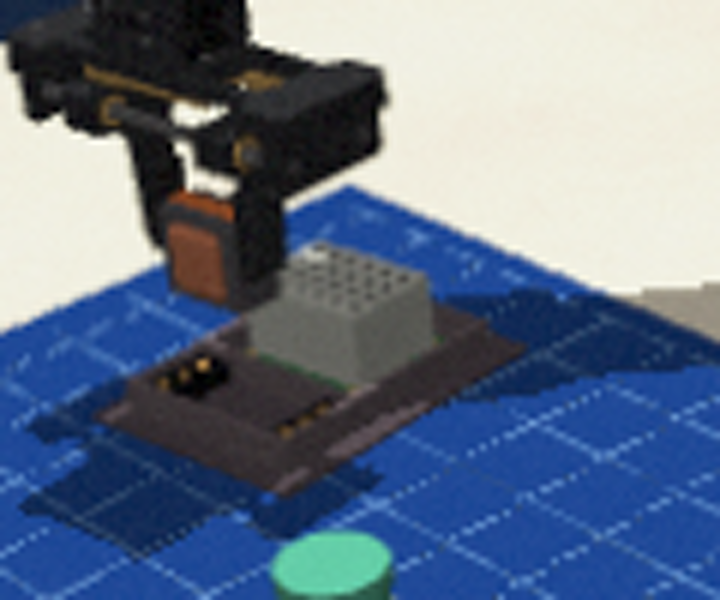

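The transformer hangs upright above the pocket, with the shield undisturbed. I'll lower it.

Emit:
arm_command:
  deltas:
    - {"dx":0,"dy":0.005,"dz":0.001,"wx":0,"wy":-0.002,"wz":0}
    - {"dx":0,"dy":0.016,"dz":0.0015,"wx":0,"wy":-0.002,"wz":0}
    - {"dx":0,"dy":0.028,"dz":0.0015,"wx":0,"wy":-0.002,"wz":0}
    - {"dx":0,"dy":0.037,"dz":0.0015,"wx":0,"wy":-0.002,"wz":0}
    - {"dx":0,"dy":0.04,"dz":0.0015,"wx":0,"wy":-0.002,"wz":0}

```text
clock: 24.85
tool_pos: [0.5429, -0.3106, 0.2142]
eef_rot: [-0.706, -0.042, 0.044, 0.706]
contact_force: [0.2, -0.6, -5.3]
opening: 0.566
```

Emit:
arm_command:
  deltas:
    - {"dx":0,"dy":0,"dz":0,"wx":0,"wy":0,"wz":0}
    - {"dx":0,"dy":0,"dz":0,"wx":0,"wy":0,"wz":0}
    - {"dx":0,"dy":0,"dz":0,"wx":0,"wy":0,"wz":0}
    - {"dx":0,"dy":0,"dz":0,"wx":0,"wy":0,"wz":0}
    - {"dx":0,"dy":0,"dz":0,"wx":0,"wy":0,"wz":0}

```text
clock: 25.35
tool_pos: [0.5436, -0.3108, 0.2165]
eef_rot: [0.706, 0.043, -0.042, -0.705]
contact_force: [-0.8, 0.5, -5.1]
opening: 0.56
```

```bash
python3 - <<'E'
from go import *
show(); go(543.2,-310.6,44,97)
snap('scene','p13',(140,130,260,230),6)
E
```

```text
t25.35 grasp mm [ 543.8 -311.    69.5] jaw deg 96.96 tilt 0.10 F [-0.8  0.5 -5.1] open mm 49.3 q [ 0.73  0.99 -0.53  1.67  0.74  0.69  1.5 ]
to (543.2, -310.6, 44, 97) d [-0.0004  0.0255  0.0003] w [ 0.0016 -0.0009  0.0017] dist 26
```

View pics/p13.png

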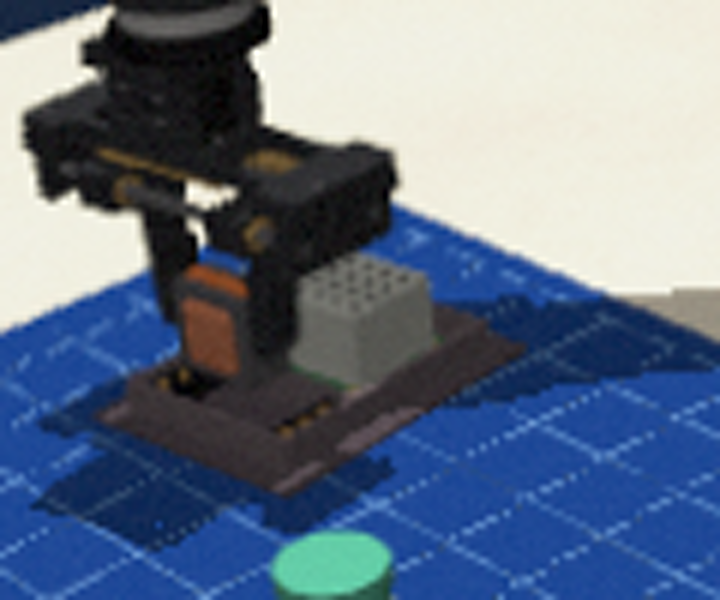

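Emit:
arm_command:
  deltas:
    - {"dx":-0.0004,"dy":0.004,"dz":0.0003,"wx":0,"wy":0,"wz":0}
    - {"dx":-0.0004,"dy":0.01,"dz":0.0003,"wx":0,"wy":0,"wz":0}
    - {"dx":-0.0004,"dy":0.016,"dz":0.0003,"wx":0,"wy":0,"wz":0}
    - {"dx":-0.0004,"dy":0.022,"dz":0.0003,"wx":0,"wy":0,"wz":0}
    - {"dx":-0.0004,"dy":0.025,"dz":0.0003,"wx":0,"wy":0,"wz":0}

```text
clock: 25.9
tool_pos: [0.5428, -0.3104, 0.1901]
eef_rot: [0.706, 0.043, -0.043, -0.706]
contact_force: [-0.3, -0.3, -5.4]
opening: 0.563
```

Emit:
arm_command:
  deltas:
    - {"dx":0,"dy":0.0005,"dz":0,"wx":0,"wy":0,"wz":0}
    - {"dx":0,"dy":0.001,"dz":0,"wx":0,"wy":0,"wz":0}
    - {"dx":0,"dy":0.0015,"dz":0,"wx":0,"wy":0,"wz":0}
    - {"dx":0,"dy":0.002,"dz":0,"wx":0,"wy":0,"wz":0}
    - {"dx":0,"dy":0.002,"dz":0,"wx":0,"wy":0,"wz":0}

```text
clock: 26.4
tool_pos: [0.5432, -0.3105, 0.1893]
eef_rot: [0.706, 0.043, -0.043, -0.705]
contact_force: [0.6, 0.3, -4.8]
opening: 0.562
```

```bash
python3 - <<'E'
from go import *
show(); go(543.2,-310.6,41,97)
E
```

```text
t26.40 grasp mm [ 543.3 -310.7   42.3] jaw deg 96.97 tilt 0.09 F [ 0.6  0.3 -4.8] open mm 49.5 q [ 0.72  1.03 -0.51  1.68  0.77  0.64  1.48]
to (543.2, -310.6, 41, 97) d [ 0.      0.0013 -0.0001] w [ 0.0014 -0.0007  0.0013] dist 1
```

Emit:
arm_command:
  deltas:
    - {"dx":0,"dy":0.0004,"dz":0,"wx":0,"wy":0,"wz":0}
    - {"dx":0,"dy":0.0008,"dz":0,"wx":0,"wy":0,"wz":0}
    - {"dx":0,"dy":0.0012,"dz":0,"wx":0,"wy":0,"wz":0}
    - {"dx":0,"dy":0.0016,"dz":0,"wx":0,"wy":0,"wz":0}
    - {"dx":0,"dy":0.0018,"dz":0,"wx":0,"wy":0,"wz":0}

```text
clock: 26.9
tool_pos: [0.5432, -0.3105, 0.1881]
eef_rot: [0.706, 0.043, -0.043, -0.705]
contact_force: [-2.1, 0.2, 5.9]
opening: 0.564
```

Contact is made and the pocket floor carries the transformer. I'll release it with a limited opening.

Emit:
arm_command:
  deltas:
    - {"dx":0,"dy":-0.0005,"dz":0,"wx":0,"wy":0,"wz":0}
    - {"dx":0,"dy":-0.0005,"dz":0,"wx":0,"wy":0,"wz":0}
    - {"dx":0,"dy":-0.0005,"dz":0,"wx":0,"wy":0,"wz":0}
    - {"dx":0,"dy":-0.0005,"dz":0,"wx":0,"wy":0,"wz":0}
    - {"dx":0,"dy":-0.0005,"dz":0,"wx":0,"wy":0,"wz":0}
  claw: 0.45

```text
clock: 27.4
tool_pos: [0.5432, -0.3105, 0.1878]
eef_rot: [0.706, 0.043, -0.043, -0.705]
contact_force: [0.9, -0.2, 0.5]
opening: 0.723
```

Emit:
arm_command:
  deltas:
    - {"dx":0,"dy":-0.01,"dz":0,"wx":0,"wy":0,"wz":0}
    - {"dx":0,"dy":-0.03,"dz":0,"wx":0,"wy":0,"wz":0}
    - {"dx":0,"dy":-0.06,"dz":0,"wx":0,"wy":0,"wz":0}
    - {"dx":0,"dy":-0.1,"dz":0,"wx":0,"wy":0,"wz":0}
    - {"dx":0,"dy":-0.14,"dz":0,"wx":0,"wy":0,"wz":0}

```text
clock: 27.9
tool_pos: [0.5427, -0.3102, 0.3297]
eef_rot: [0.706, 0.043, -0.043, -0.706]
contact_force: [0.5, -0.2, 0.1]
opening: 0.729
```

```bash
python3 - <<'E'
from go import *
show(); go(509,309,185,5.7)
snap('scene','p14',(140,130,260,230),6)
E
```

```text
t27.90 grasp mm [ 542.8 -310.3  182.7] jaw deg 96.99 tilt 0.04 F [ 0.5 -0.2  0.1] open mm 64.1 q [ 0.78  0.85 -0.64  1.62  0.61  0.88  1.6 ]
to (509, 309, 185, 185.7) d [ 0.0419 -0.0026  0.6187] w [ 1.0000e-03 -1.9713e+00  0.0000e+00] dist 620
```

View pics/p14.png

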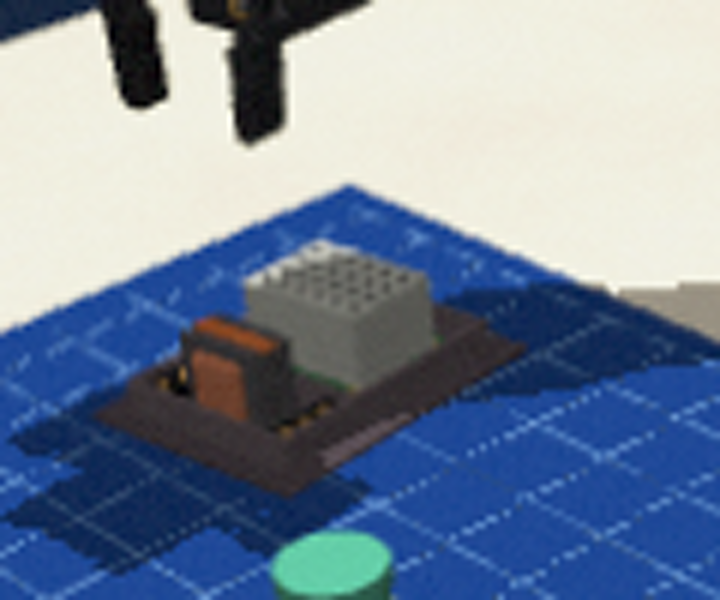

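The transformer stands in the pocket clear of the shield. Next is the beige cover; the pink look-alike is off the mat and stays untouched.

Emit:
arm_command:
  deltas:
    - {"dx":0.002,"dy":0,"dz":0.03,"wx":0,"wy":0.1,"wz":0}
    - {"dx":0.005,"dy":0,"dz":0.075,"wx":0,"wy":0.25,"wz":0}
    - {"dx":0.008,"dy":0,"dz":0.12,"wx":0,"wy":0.4,"wz":0}
    - {"dx":0.011,"dy":0,"dz":0.165,"wx":0,"wy":0.55,"wz":0}
    - {"dx":0.014,"dy":-0.003,"dz":0.21,"wx":0,"wy":0.7,"wz":0}

```text
clock: 28.45
tool_pos: [0.531, -0.0986, 0.3311]
eef_rot: [0.691, -0.151, 0.152, -0.691]
contact_force: [0.1, 0.1, 0.3]
opening: 0.725
```

```bash
python3 - <<'E'
from go import *
show(); go(509,309,185,5.7)
E
```

```text
t28.45 grasp mm [531.2 -98.6 184.1] jaw deg 65.18 tilt 0.08 F [0.1 0.1 0.3] open mm 63.8 q [ 0.37  0.71 -0.45  1.89  0.49  0.65  0.76]
to (509, 309, 185, 5.7) d [-0.191  -0.0011  0.3607] w [-1.1000e-03  1.3218e+00  1.6000e-03] dist 408
```

Emit:
arm_command:
  deltas:
    - {"dx":-0.02,"dy":0,"dz":0.038,"wx":0,"wy":0.14,"wz":0}
    - {"dx":-0.04,"dy":0,"dz":0.076,"wx":0,"wy":0.28,"wz":0}
    - {"dx":-0.06,"dy":0,"dz":0.114,"wx":0,"wy":0.42,"wz":0}
    - {"dx":-0.08,"dy":0,"dz":0.15,"wx":0,"wy":0.56,"wz":0}
    - {"dx":-0.1,"dy":-0.001,"dz":0.187,"wx":0,"wy":0.7,"wz":0}
  claw: 0.14

```text
clock: 28.95
tool_pos: [0.5177, 0.1132, 0.332]
eef_rot: [-0.623, 0.333, -0.334, 0.624]
contact_force: [-0.3, -0.6, 0.4]
opening: 0.57
```

```bash
python3 - <<'E'
from meas import *
from go import *
show(); go(509,309,185,5.7)
im=snap('top','t4',(90,130,200,240),5)
im=snap('top','t5',(360,150,460,250),6)
E
```

```text
t28.95 grasp mm [517.9 113.1 185. ] jaw deg 33.73 tilt 0.09 F [-0.3 -0.6  0.4] open mm 50.1 q [-0.15  0.68 -0.24  1.92  0.28  0.57  0.01]
to (509, 309, 185, 5.7) d [-1.676e-01 -1.000e-04  1.015e-01] w [-0.0016  0.6229  0.0011] dist 196
```

View pics/t5.png

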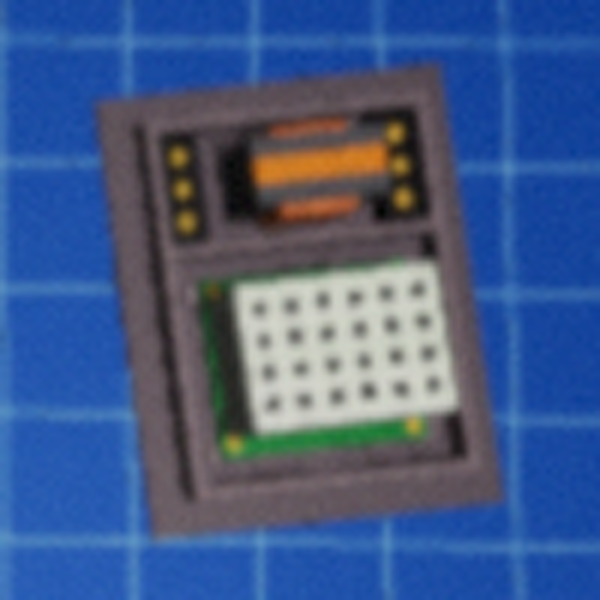

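View pics/t4.png

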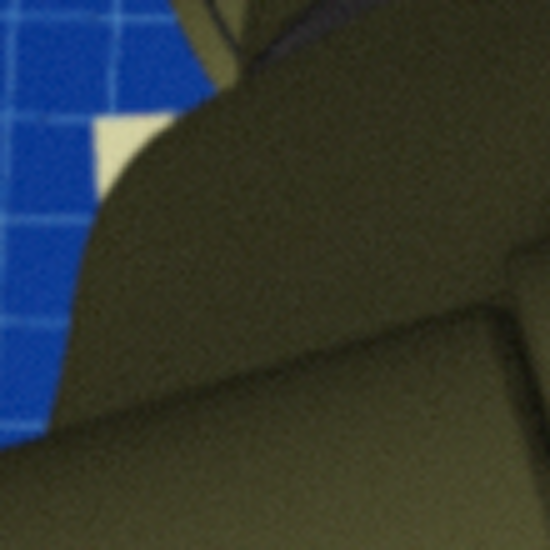

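The top view confirms the transformer (stripe at crop 320,167) is centred in the pocket, with the shield and board square. I'll move on to the cover.

Emit:
arm_command:
  deltas:
    - {"dx":-0.04,"dy":0,"dz":0.024,"wx":0,"wy":0.15,"wz":0}
    - {"dx":-0.08,"dy":0,"dz":0.048,"wx":0,"wy":0.3,"wz":0}
    - {"dx":-0.12,"dy":0,"dz":0.073,"wx":0,"wy":0.45,"wz":0}
    - {"dx":-0.15,"dy":0,"dz":0.091,"wx":0,"wy":0.58,"wz":0}
    - {"dx":-0.165,"dy":0,"dz":0.1,"wx":0,"wy":0.623,"wz":0}

```text
clock: 29.55
tool_pos: [0.5076, 0.3086, 0.3318]
eef_rot: [-0.525, 0.473, -0.472, 0.527]
contact_force: [0.4, -0.9, -0.7]
opening: 0.566
```

Emit:
arm_command:
  deltas:
    - {"dx":0,"dy":0.005,"dz":0,"wx":0,"wy":0,"wz":0}
    - {"dx":0,"dy":0.015,"dz":0,"wx":0,"wy":0,"wz":0}
    - {"dx":0,"dy":0.025,"dz":0,"wx":0,"wy":0,"wz":0}
    - {"dx":0,"dy":0.035,"dz":0,"wx":0,"wy":0,"wz":0}
    - {"dx":0,"dy":0.035,"dz":0,"wx":0,"wy":0,"wz":0}

```text
clock: 30.05
tool_pos: [0.5087, 0.3023, 0.2944]
eef_rot: [0.526, -0.474, 0.474, -0.523]
contact_force: [0.3, 1.1, -0.4]
opening: 0.571
```

```bash
python3 - <<'E'
from meas import *
from go import *
show(); go(509,309,85,5.7)
snap('scene','p15',(310,170,430,320),4)
E
```

```text
t30.05 grasp mm [508.3 301.8 147.4] jaw deg 5.85 tilt 0.23 F [ 0.3  1.1 -0.4] open mm 50.3 q [-0.58  0.79 -0.06  1.77  0.08  0.59 -0.59]
to (509, 309, 85, 5.7) d [-0.0068  0.0624  0.0012] w [0.0032 0.0033 0.0041] dist 63
```

View pics/p15.png

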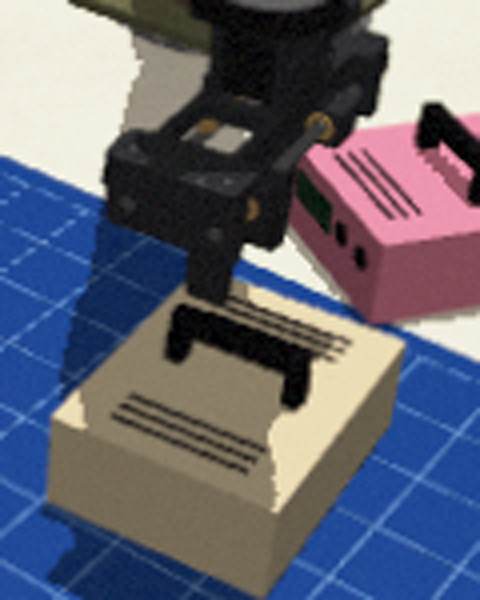

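Emit:
arm_command:
  deltas:
    - {"dx":-0.003,"dy":0,"dz":0,"wx":0.003,"wy":0.002,"wz":0.002}
    - {"dx":-0.005,"dy":0.01,"dz":0.001,"wx":0.003,"wy":0.002,"wz":0.002}
    - {"dx":-0.005,"dy":0.025,"dz":0.001,"wx":0.003,"wy":0.002,"wz":0.002}
    - {"dx":-0.005,"dy":0.025,"dz":0.001,"wx":0.003,"wy":0.002,"wz":0.002}
    - {"dx":-0.005,"dy":0.025,"dz":0.001,"wx":0.003,"wy":0.002,"wz":0.002}

```text
clock: 30.6
tool_pos: [0.5093, 0.3093, 0.2711]
eef_rot: [-0.524, 0.473, -0.474, 0.526]
contact_force: [-0.0, -0.1, 0.0]
opening: 0.567
```

Emit:
arm_command:
  deltas:
    - {"dx":0,"dy":0,"dz":0,"wx":0,"wy":0,"wz":0}
    - {"dx":0,"dy":0,"dz":0,"wx":0,"wy":0,"wz":0}
    - {"dx":0,"dy":0,"dz":0,"wx":0,"wy":0,"wz":0}
    - {"dx":0,"dy":0,"dz":0,"wx":0,"wy":0,"wz":0}
    - {"dx":0,"dy":0,"dz":0,"wx":0,"wy":0,"wz":0}

```text
clock: 31.1
tool_pos: [0.5094, 0.3091, 0.2715]
eef_rot: [-0.524, 0.473, -0.474, 0.526]
contact_force: [0.6, -0.1, -0.3]
opening: 0.569
```

```bash
python3 - <<'E'
from meas import *
from go import *
show(); go(509,309,85,5.7)
snap('scene','p16',(310,170,430,320),4)
s,R,g=st(); t=s['tool_pos']+R[:,1]*.166; print((proj('scene',[t+R[:,2]*.025,t-R[:,2]*.025,[.509,.309,.092]])-[310,170])*4)
E
```

```text
t31.10 grasp mm [509.9 309.3 124.5] jaw deg 5.84 tilt 0.20 F [ 0.6 -0.1 -0.3] open mm 50.1 q [-0.59  0.83 -0.06  1.77  0.08  0.54 -0.6 ]
to (509, 309, 85, 5.7) d [ 0.0001  0.0395 -0.0005] w [-0.0043  0.0031 -0.001 ] dist 39
[[218.93224289 335.64685585]
 [260.75417232 289.02747376]
 [238.10402357 331.38433145]]
```

View pics/p16.png

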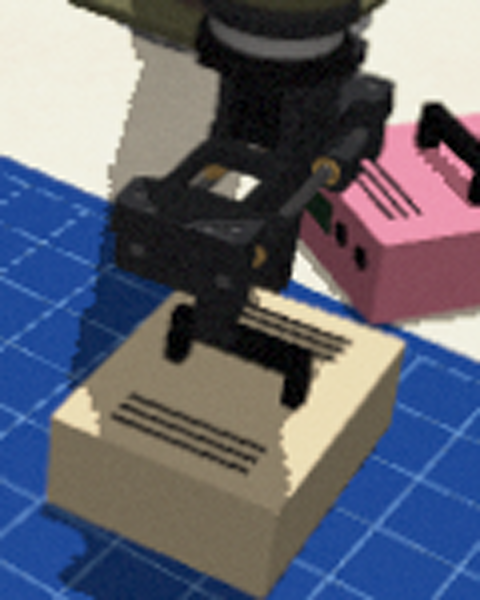

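The handle centre is seen at crop (240,335) against (238,331) predicted, so the hand is lined up. I'll go down and grip.

Emit:
arm_command:
  deltas:
    - {"dx":0,"dy":0.007,"dz":-0.0005,"wx":-0.004,"wy":0.003,"wz":0}
    - {"dx":0,"dy":0.018,"dz":-0.0005,"wx":-0.004,"wy":0.003,"wz":0}
    - {"dx":0,"dy":0.028,"dz":-0.0005,"wx":-0.004,"wy":0.003,"wz":0}
    - {"dx":0,"dy":0.036,"dz":-0.0005,"wx":-0.004,"wy":0.003,"wz":0}
    - {"dx":0,"dy":0.038,"dz":-0.0005,"wx":-0.004,"wy":0.003,"wz":0}

```text
clock: 31.65
tool_pos: [0.5085, 0.3088, 0.2317]
eef_rot: [0.525, -0.475, 0.474, -0.524]
contact_force: [0.9, 1.0, -1.0]
opening: 0.569
```

Emit:
arm_command:
  deltas:
    - {"dx":0,"dy":0,"dz":0,"wx":0,"wy":0,"wz":0}
    - {"dx":0,"dy":0,"dz":0,"wx":0,"wy":0,"wz":0}
    - {"dx":0,"dy":0,"dz":0,"wx":0,"wy":0,"wz":0}
    - {"dx":0,"dy":0,"dz":0,"wx":0,"wy":0,"wz":0}
    - {"dx":0,"dy":0,"dz":0,"wx":0,"wy":0,"wz":0}
  claw: -1
  grip_force: 40

```text
clock: 32.15
tool_pos: [0.5087, 0.3091, 0.2336]
eef_rot: [0.524, -0.475, 0.474, -0.524]
contact_force: [-0.3, 0.3, 1.6]
opening: 0.153
```

```bash
python3 - <<'E'
from go import *
show(); go(509,309,200,5.7)
E
```

```text
t32.15 grasp mm [508.6 309.2  86.6] jaw deg 5.71 tilt 0.05 F [-0.3  0.3  1.6] open mm 13.5 q [-0.59  0.89 -0.05  1.78  0.09  0.47 -0.61]
to (509, 309, 200, 5.7) d [ 1.000e-04 -1.134e-01  2.000e-04] w [ 0.0008  0.0003 -0.0008] dist 113
```

Emit:
arm_command:
  deltas:
    - {"dx":0,"dy":-0.008,"dz":0,"wx":0,"wy":0,"wz":0}
    - {"dx":0,"dy":-0.025,"dz":0,"wx":0,"wy":0,"wz":0}
    - {"dx":0,"dy":-0.05,"dz":0,"wx":0,"wy":0,"wz":0}
    - {"dx":0,"dy":-0.08,"dz":0,"wx":0,"wy":0,"wz":0}
    - {"dx":0,"dy":-0.105,"dz":0,"wx":0,"wy":0,"wz":0}

```text
clock: 32.65
tool_pos: [0.5088, 0.3088, 0.3397]
eef_rot: [-0.524, 0.475, -0.474, 0.524]
contact_force: [1.1, 0.3, -3.0]
opening: 0.152
```

```bash
python3 - <<'E'
from go import *
show(); go(496.5,-316.3,192,6.9)
snap('scene','p17',(280,130,440,310),3.3)
E
```

```text
t32.65 grasp mm [508.8 308.9 192.7] jaw deg 5.71 tilt 0.03 F [ 1.1  0.3 -3. ] open mm 13.3 q [-0.58  0.73 -0.07  1.73  0.07  0.69 -0.59]
to (496.5, -316.3, 192, 6.9) d [ 6.208e-01  4.000e-04 -7.440e-02] w [-0.0001 -0.0265 -0.0007] dist 625
```

View pics/p17.png

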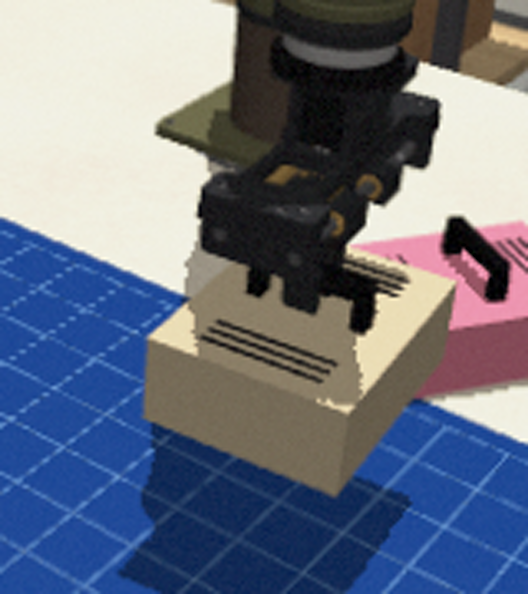

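The cover hangs level and clear of the mat. I'll carry it across at this height.

Emit:
arm_command:
  deltas:
    - {"dx":0.015,"dy":0,"dz":-0.002,"wx":0,"wy":0,"wz":0}
    - {"dx":0.04,"dy":0,"dz":-0.005,"wx":0,"wy":-0.002,"wz":0}
    - {"dx":0.075,"dy":0,"dz":-0.009,"wx":0,"wy":-0.003,"wz":0}
    - {"dx":0.11,"dy":0,"dz":-0.013,"wx":0,"wy":-0.005,"wz":0}
    - {"dx":0.15,"dy":0,"dz":-0.018,"wx":0,"wy":-0.006,"wz":0}

```text
clock: 33.2
tool_pos: [0.5048, 0.1558, 0.3365]
eef_rot: [0.527, -0.474, 0.472, -0.525]
contact_force: [1.1, -1.2, -4.1]
opening: 0.15
```

Emit:
arm_command:
  deltas:
    - {"dx":0.04,"dy":0,"dz":-0.005,"wx":0,"wy":-0.002,"wz":0}
    - {"dx":0.08,"dy":0,"dz":-0.01,"wx":0,"wy":-0.003,"wz":0}
    - {"dx":0.12,"dy":0,"dz":-0.014,"wx":0,"wy":-0.005,"wz":0}
    - {"dx":0.16,"dy":0,"dz":-0.019,"wx":0,"wy":-0.006,"wz":0}
    - {"dx":0.2,"dy":0,"dz":-0.024,"wx":0,"wy":-0.008,"wz":0}

```text
clock: 33.7
tool_pos: [0.5012, -0.0461, 0.3365]
eef_rot: [0.528, -0.473, 0.471, -0.526]
contact_force: [1.0, -0.2, -3.9]
opening: 0.153
```

```bash
python3 - <<'E'
from go import *
show(); go(496.5,-316.3,192,6.9)
E
```

```text
t33.70 grasp mm [500.6 -46.1 189.5] jaw deg 6.30 tilt 0.24 F [ 1.  -0.2 -3.9] open mm 13.4 q [ 0.09  0.64 -0.15  2.    0.18  0.52 -0.07]
to (496.5, -316.3, 192, 6.9) d [ 0.268  -0.0026 -0.0343] w [ 0.0053 -0.0133 -0.0008] dist 270
```

Emit:
arm_command:
  deltas:
    - {"dx":0.04,"dy":0,"dz":-0.005,"wx":0.001,"wy":-0.003,"wz":0}
    - {"dx":0.08,"dy":0,"dz":-0.01,"wx":0.002,"wy":-0.006,"wz":0}
    - {"dx":0.12,"dy":0,"dz":-0.015,"wx":0.003,"wy":-0.009,"wz":0}
    - {"dx":0.155,"dy":0,"dz":-0.02,"wx":0.003,"wy":-0.011,"wz":0}
    - {"dx":0.185,"dy":0,"dz":-0.024,"wx":0.003,"wy":-0.013,"wz":0}

```text
clock: 34.2
tool_pos: [0.497, -0.2331, 0.336]
eef_rot: [0.529, -0.471, 0.469, -0.528]
contact_force: [0.8, 1.5, -4.2]
opening: 0.152
```

Emit:
arm_command:
  deltas:
    - {"dx":0.025,"dy":0,"dz":-0.003,"wx":0,"wy":0,"wz":0}
    - {"dx":0.05,"dy":0,"dz":-0.006,"wx":0,"wy":0,"wz":0}
    - {"dx":0.067,"dy":0,"dz":-0.009,"wx":0,"wy":0,"wz":0}
    - {"dx":0.075,"dy":0,"dz":-0.01,"wx":0,"wy":0,"wz":0}
    - {"dx":0.075,"dy":0,"dz":-0.01,"wx":0,"wy":0,"wz":0}

```text
clock: 34.7
tool_pos: [0.4978, -0.3064, 0.337]
eef_rot: [-0.528, 0.47, -0.469, 0.529]
contact_force: [0.7, 0.3, -4.0]
opening: 0.155
```

Emit:
arm_command:
  deltas:
    - {"dx":0,"dy":0,"dz":0,"wx":0,"wy":0,"wz":0}
    - {"dx":0,"dy":0,"dz":0,"wx":0,"wy":0,"wz":0}
    - {"dx":0,"dy":0,"dz":0,"wx":0,"wy":0,"wz":0}
    - {"dx":0,"dy":0,"dz":0,"wx":0,"wy":0,"wz":0}
    - {"dx":0,"dy":0,"dz":0,"wx":0,"wy":0,"wz":0}

```text
clock: 35.2
tool_pos: [0.4987, -0.3052, 0.338]
eef_rot: [-0.529, 0.468, -0.469, 0.53]
contact_force: [-0.5, -0.3, -3.7]
opening: 0.152
```

```bash
python3 - <<'E'
from go import *
show(); go(496.5,-316.3,150,6.9)
E
```

```text
t35.20 grasp mm [ 499.1 -305.1  191. ] jaw deg 6.96 tilt 0.15 F [-0.5 -0.3 -3.7] open mm 13.3 q [ 0.6   0.73 -0.22  1.76  0.23  0.68  0.37]
to (496.5, -316.3, 150, 6.9) d [ 0.0108  0.041  -0.0037] w [-0.0031  0.0014 -0.0008] dist 43
```

Emit:
arm_command:
  deltas:
    - {"dx":0.005,"dy":0,"dz":-0.002,"wx":-0.003,"wy":0.001,"wz":0}
    - {"dx":0.0105,"dy":0.005,"dz":-0.0035,"wx":-0.003,"wy":0.001,"wz":0}
    - {"dx":0.0105,"dy":0.015,"dz":-0.0035,"wx":-0.003,"wy":0.001,"wz":0}
    - {"dx":0.0105,"dy":0.025,"dz":-0.0035,"wx":-0.003,"wy":0.001,"wz":0}
    - {"dx":0.0105,"dy":0.03,"dz":-0.0035,"wx":-0.003,"wy":0.001,"wz":0}

```text
clock: 35.7
tool_pos: [0.496, -0.3161, 0.3062]
eef_rot: [-0.529, 0.47, -0.468, 0.529]
contact_force: [0.0, 0.3, -4.3]
opening: 0.151
```

Emit:
arm_command:
  deltas:
    - {"dx":0,"dy":0,"dz":0,"wx":0,"wy":0,"wz":0}
    - {"dx":0,"dy":0,"dz":0,"wx":0,"wy":0,"wz":0}
    - {"dx":0,"dy":0,"dz":0,"wx":0,"wy":0,"wz":0}
    - {"dx":0,"dy":0,"dz":0,"wx":0,"wy":0,"wz":0}
    - {"dx":0,"dy":0,"dz":0,"wx":0,"wy":0,"wz":0}

```text
clock: 36.2
tool_pos: [0.4966, -0.3164, 0.3082]
eef_rot: [-0.529, 0.469, -0.469, 0.529]
contact_force: [-0.1, 0.3, -4.1]
opening: 0.153
```

```bash
python3 - <<'E'
from go import *
show(); go(496.5,-316.3,120,6.9)
snap('scene','p18',(120,80,280,230),4)
E
```

```text
t36.20 grasp mm [ 496.7 -316.4  161.2] jaw deg 6.88 tilt 0.03 F [-0.1  0.3 -4.1] open mm 13.5 q [ 0.61  0.77 -0.21  1.76  0.25  0.63  0.38]
to (496.5, -316.3, 120, 6.9) d [-0.0001  0.0412 -0.0001] w [-0.0007 -0.0004 -0.0003] dist 41
```

View pics/p18.png

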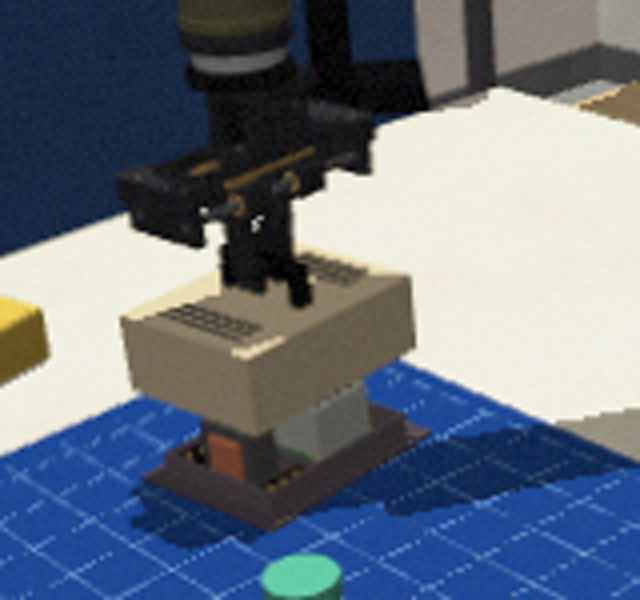

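```bash
python3 - <<'E'
from go import *
a=np.radians(6.9); M=np.array([[np.cos(a),-np.sin(a)],[np.sin(a),np.cos(a)]])
for z in(.0746,.1346):
  P=np.array([[.084,.065],[.084,-.065],[-.084,.065],[-.084,-.065]])@M.T+[.4967,-.3164]
  print(((proj('scene',np.c_[P,np.full(4,z)])-[120,80])*4).round(0).tolist())
E
```

```text
[[255.0, 437.0], [130.0, 390.0], [415.0, 347.0], [291.0, 308.0]]
[[245.0, 359.0], [117.0, 315.0], [409.0, 274.0], [283.0, 237.0]]
```

The cover's corners match the projection to about 1-2 px. I'll lower it to just above the rim.

Emit:
arm_command:
  deltas:
    - {"dx":0,"dy":0.006,"dz":0,"wx":0,"wy":0,"wz":0}
    - {"dx":0,"dy":0.017,"dz":0,"wx":0,"wy":0,"wz":0}
    - {"dx":0,"dy":0.028,"dz":0,"wx":0,"wy":0,"wz":0}
    - {"dx":0,"dy":0.037,"dz":0,"wx":0,"wy":0,"wz":0}
    - {"dx":0,"dy":0.04,"dz":0,"wx":0,"wy":0,"wz":0}

```text
clock: 36.75
tool_pos: [0.496, -0.3161, 0.2661]
eef_rot: [0.529, -0.47, 0.468, -0.529]
contact_force: [-0.7, -0.3, -4.4]
opening: 0.153
```

Emit:
arm_command:
  deltas:
    - {"dx":0,"dy":0.003,"dz":0,"wx":0,"wy":0,"wz":0}
    - {"dx":0,"dy":0.008,"dz":0,"wx":0,"wy":0,"wz":0}
    - {"dx":0,"dy":0.014,"dz":0,"wx":0,"wy":0,"wz":0}
    - {"dx":0,"dy":0.018,"dz":0,"wx":0,"wy":0,"wz":0}
    - {"dx":0,"dy":0.02,"dz":0,"wx":0,"wy":0,"wz":0}

```text
clock: 37.25
tool_pos: [0.4964, -0.3163, 0.2474]
eef_rot: [-0.529, 0.469, -0.469, 0.529]
contact_force: [0.5, 0.7, -3.8]
opening: 0.155
```

```bash
python3 - <<'E'
from go import *
show(); go(496.5,-316.3,89.6,6.9)
snap('scene','p19',(120,80,280,230),4)
E
```

```text
t37.25 grasp mm [ 496.3 -316.2  100.4] jaw deg 6.88 tilt 0.06 F [ 0.5  0.7 -3.8] open mm 13.6 q [ 0.59  0.86 -0.18  1.79  0.28  0.51  0.35]
to (496.5, -316.3, 89.6, 6.9) d [0.     0.0108 0.0001] w [ 0.0005 -0.0003 -0.0012] dist 11
```

View pics/p19.png

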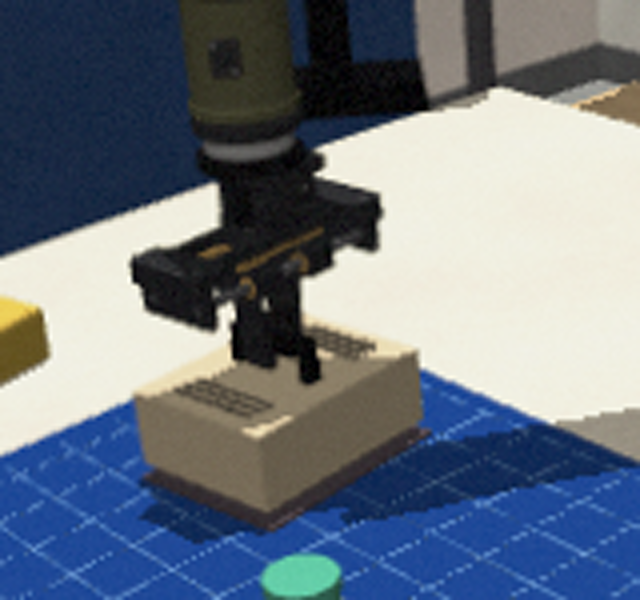

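The cover is about 11 mm above the rim and past the wall tops without contact. I'll do the last bit slowly.

Emit:
arm_command:
  deltas:
    - {"dx":0,"dy":0.002,"dz":0,"wx":0,"wy":0,"wz":0}
    - {"dx":0,"dy":0.004,"dz":0,"wx":0,"wy":0,"wz":0}
    - {"dx":0,"dy":0.006,"dz":0,"wx":0,"wy":0,"wz":0}
    - {"dx":0,"dy":0.008,"dz":0,"wx":0,"wy":0,"wz":0}
    - {"dx":0,"dy":0.009,"dz":0,"wx":0,"wy":0,"wz":0}

```text
clock: 37.8
tool_pos: [0.4965, -0.3163, 0.2387]
eef_rot: [-0.529, 0.469, -0.469, 0.529]
contact_force: [0.0, -0.2, -3.1]
opening: 0.153
```

Emit:
arm_command:
  deltas:
    - {"dx":0,"dy":0.0005,"dz":0,"wx":0,"wy":0,"wz":0}
    - {"dx":0,"dy":0.001,"dz":0,"wx":0,"wy":0,"wz":0}
    - {"dx":0,"dy":0.0014,"dz":0,"wx":0,"wy":0,"wz":0}
    - {"dx":0,"dy":0.0018,"dz":0,"wx":0,"wy":0,"wz":0}
    - {"dx":0,"dy":0.0018,"dz":0,"wx":0,"wy":0,"wz":0}

```text
clock: 38.3
tool_pos: [0.4965, -0.3164, 0.2371]
eef_rot: [-0.529, 0.469, -0.469, 0.529]
contact_force: [-0.6, 1.0, -4.1]
opening: 0.153
```

```bash
python3 - <<'E'
from go import *
show(); go(496.5,-316.3,89.6,6.9)
E
```

```text
t38.30 grasp mm [ 496.5 -316.3   90.1] jaw deg 6.88 tilt 0.04 F [-0.6  1.  -4.1] open mm 13.5 q [ 0.59  0.88 -0.17  1.8   0.28  0.49  0.35]
to (496.5, -316.3, 89.6, 6.9) d [-0.0001  0.0005  0.    ] w [-0.0001 -0.0004 -0.0008] dist 0
```

Emit:
arm_command:
  deltas:
    - {"dx":0,"dy":0.0004,"dz":0,"wx":0,"wy":0,"wz":0}
    - {"dx":0,"dy":0.0008,"dz":0,"wx":0,"wy":0,"wz":0}
    - {"dx":0,"dy":0.0011,"dz":0,"wx":0,"wy":0,"wz":0}
    - {"dx":0,"dy":0.0014,"dz":0,"wx":0,"wy":0,"wz":0}
    - {"dx":0,"dy":0.0014,"dz":0,"wx":0,"wy":0,"wz":0}

```text
clock: 38.8
tool_pos: [0.4966, -0.3163, 0.2366]
eef_rot: [-0.529, 0.469, -0.469, 0.529]
contact_force: [-1.6, 1.1, 5.8]
opening: 0.154
```

Contact came at grasp z 89.6 mm, the expected seated height. I'll release and rise straight up.

Emit:
arm_command:
  deltas:
    - {"dx":0,"dy":-0.0005,"dz":0,"wx":0,"wy":0,"wz":0}
    - {"dx":0,"dy":-0.0005,"dz":0,"wx":0,"wy":0,"wz":0}
    - {"dx":0,"dy":-0.0005,"dz":0,"wx":0,"wy":0,"wz":0}
    - {"dx":0,"dy":-0.0005,"dz":0,"wx":0,"wy":0,"wz":0}
    - {"dx":0,"dy":-0.0005,"dz":0,"wx":0,"wy":0,"wz":0}
  claw: 0.14

```text
clock: 39.3
tool_pos: [0.4965, -0.3164, 0.2361]
eef_rot: [-0.529, 0.469, -0.469, 0.529]
contact_force: [-0.3, -0.5, 0.4]
opening: 0.565
```

Emit:
arm_command:
  deltas:
    - {"dx":0,"dy":-0.008,"dz":0,"wx":0,"wy":0,"wz":0}
    - {"dx":0,"dy":-0.025,"dz":0,"wx":0,"wy":0,"wz":0}
    - {"dx":0,"dy":-0.05,"dz":0,"wx":0,"wy":0,"wz":0}
    - {"dx":0,"dy":-0.08,"dz":0,"wx":0,"wy":0,"wz":0}
    - {"dx":0,"dy":-0.11,"dz":0,"wx":0,"wy":0,"wz":0}

```text
clock: 39.8
tool_pos: [0.4963, -0.3164, 0.3477]
eef_rot: [-0.529, 0.469, -0.469, 0.529]
contact_force: [0.3, -0.9, -0.2]
opening: 0.57
```

Emit:
arm_command:
  deltas:
    - {"dx":-0.03,"dy":0,"dz":0,"wx":0,"wy":0,"wz":0}
    - {"dx":-0.07,"dy":0,"dz":0,"wx":0,"wy":0,"wz":0}
    - {"dx":-0.11,"dy":0,"dz":0,"wx":0,"wy":0,"wz":0}
    - {"dx":-0.155,"dy":0,"dz":0,"wx":0,"wy":0,"wz":0}
    - {"dx":-0.2,"dy":0,"dz":0,"wx":0,"wy":0,"wz":0}

```text
clock: 40.3
tool_pos: [0.4722, -0.1165, 0.347]
eef_rot: [-0.528, 0.469, -0.469, 0.529]
contact_force: [0.8, -0.5, 0.0]
opening: 0.574
```

Emit:
arm_command:
  deltas:
    - {"dx":-0.04,"dy":0,"dz":0,"wx":0,"wy":0,"wz":0}
    - {"dx":-0.08,"dy":0,"dz":0,"wx":0,"wy":0,"wz":0}
    - {"dx":-0.12,"dy":0,"dz":0,"wx":0,"wy":0,"wz":0}
    - {"dx":-0.14,"dy":0,"dz":0,"wx":0,"wy":0,"wz":0}
    - {"dx":-0.14,"dy":0,"dz":0,"wx":0,"wy":0,"wz":0}

```text
clock: 40.8
tool_pos: [0.4556, 0.0245, 0.347]
eef_rot: [-0.53, 0.468, -0.467, 0.532]
contact_force: [0.8, -0.4, 0.3]
opening: 0.571
```

```bash
python3 - <<'E'
from meas import *
from go import *
show()
im=snap('top','t6',(350,140,470,260),5)
snap('scene','p20',(120,120,280,240),4)
hsv=cv2.cvtColor(im,cv2.COLOR_BGR2HSV); H,S,V=[hsv[:,:,i].astype(int) for i in range(3)]
print("cover",rect("top",big(roi(im,(365,140,470,260))&(H<40)&(H>20)&(V>140)),.063))
blue=(H>95)&(H<125)&(S>110)
for nm,bx in(("scrap",(255,115,302,155)),("jar",(310,118,345,155)),("carton",(210,108,240,140))):
    print(nm,rect("top",big(~blue&roi(im,bx)),.003))
a=np.radians(6.9); M=np.array([[np.cos(a),-np.sin(a)],[np.sin(a),np.cos(a)]])
for z in(.003,.063):
  P=np.array([[.084,.065],[.084,-.065],[-.084,.065]])@M.T+[.4965,-.3163]
  print(((proj('scene',np.c_[P,np.full(3,z)])-[120,120])*4).round(0).tolist())
E
```

```text
t40.80 grasp mm [455.7  24.9 200. ] jaw deg 7.26 tilt 0.16 F [ 0.8 -0.4  0.3] open mm 50.2 q [-0.06  0.58 -0.14  2.12  0.17  0.45 -0.2 ]
cover (array([ 496. , -316.8]), array([169.7, 131.5]), 6.7)
scrap (array([644.2,   5.2]), array([ 85.6, 105. ]), 7.0)
jar (array([ 647.1, -122.9]), array([61.2, 52.6]), 0.3)
carton (array([676.8, 127.7]), array([59.6, 48.9]), 19.3)
[[268.0, 366.0], [145.0, 315.0], [422.0, 271.0]]
[[258.0, 292.0], [132.0, 244.0], [417.0, 201.0]]
```

View pics/t6.png

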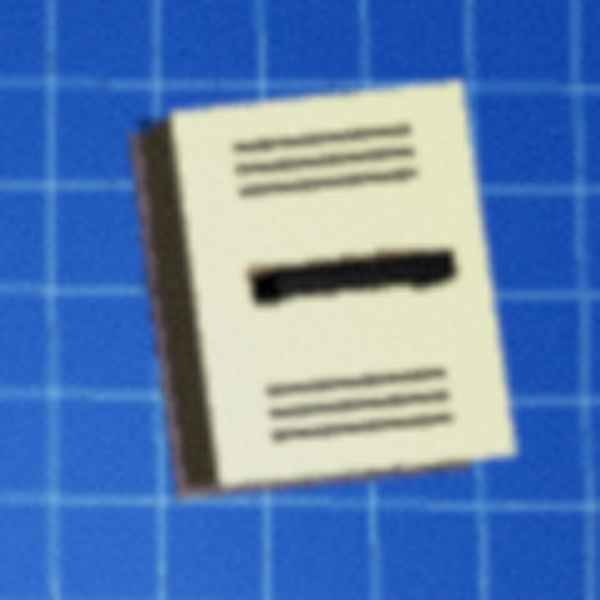

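View pics/p20.png

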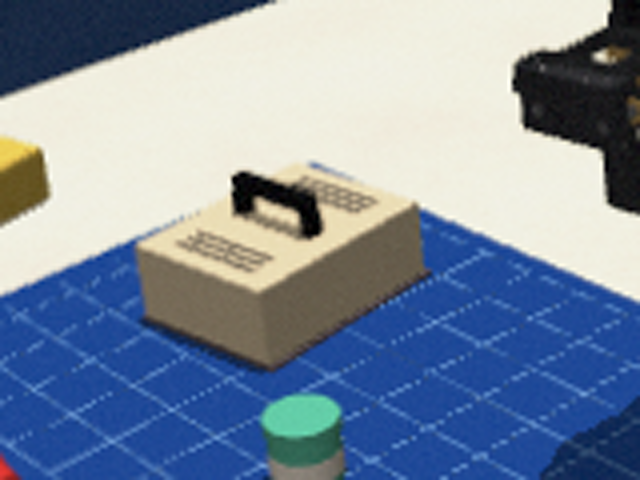

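The cover is seated and square. The scrap board's fit (85.6x105) changed because the arm enters its top-view window, so I'll check it in the scene picture instead.

```bash
python3 - <<'E'
import cv2,numpy as np
a=cv2.imread('pics/scene0.png');b=cv2.imread('pics/p20_raw.png')
for n,(x0,y0,x1,y1) in dict(scrap=(200,243,248,275),jar=(183,216,210,246),carton=(240,260,272,296),pink=(400,195,465,250)).items():
    A,B=[cv2.cvtColor(i[y0:y1,x0:x1],cv2.COLOR_BGR2GRAY).astype(np.float32) for i in(a,b)]
    print(n,cv2.phaseCorrelate(A,B))
cv2.imwrite('pics/cmp.png',cv2.resize(np.hstack([a[180:320,170:320],b[180:320,170:320]]),None,fx=2.6,fy=2.6))
E
```

```text
scrap ((-0.005064468653252163, 0.09003394804665277), 0.9833205014001578)
jar ((0.5952843746827838, -0.025205723253437284), 0.9995140183119127)
carton ((0.02408609466522904, -0.003901483225231317), 0.9521468542516232)
pink ((-0.07938803304678999, -0.07136643003505228), 0.9290041036627911)
```

View pics/cmp.png

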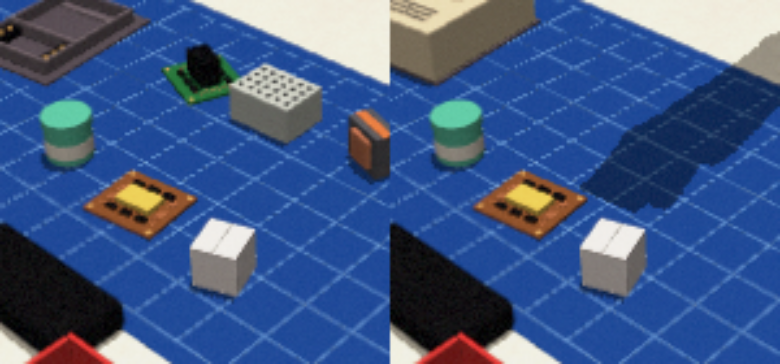

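The bystanders are unmoved. I'm handing the job in.

```bash
python3 -c "
from plant import r
print(r.finish_job())"
```

```text
the job is handed in; nothing more can be done
None
```

The power supply is back together in its chassis and handed in at about 41 s of the 122 s allowed. I placed the board, shield, transformer and cover in the order asked, released each one, and left the arm clear.

**Seating:** each part was lowered in small steps until light contact, with at most about 15 N read on the tool.
- **Shield:** it touched down at its expected seated height. Its centre is within 1 mm of the board's in the top view.
- **Transformer:** the top view shows it in the pocket, clear of the shield.
- **Cover:** it also touched down at its expected seated height. It measured (496.0, -316.8) mm at 6.7°, against the chassis at (496.5, -316.3) mm and 6.9°. The scene view shows its lower edge down on the rim all round.

**Bystanders:** the scrap board, flux jar, carton and pink look-alike have not moved, comparing pictures from before and after.

**Checks that disagreed:**
- **Scrap board:** its last top-view fit was off because the arm was partly in that part of the picture. The scene view showed a shift of 0.1 px.
- **Flux jar:** it gave 0.6 px sideways in the scene view, but its top-view fit was identical to the start.
- **Shield outline:** the first automatic fit came out oversized (61 x 81 mm) because it included a side wall, so I used its corners instead.

While gripping the board and the shield, joint 6 came very close to its lower limit of 0.04 rad. The lowest reading I printed to three decimals was 0.043; at the board's lowest point I only have 0.04 rounded.

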